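# Sterilise the drinking bottles and lay them in the drying rack

### The arm

A 7-joint arm with a two-finger parallel gripper is mounted at the origin on the work surface. World frame = base frame: x ahead of the robot, y to its left, z up, the work surface at z = 0. Lengths are in m, angles in rad, forces in N, time in s.
With the tool pointing down it reaches from about 0.4 to 0.875 m from the base axis. Payload 19.3 kg.
Tool frame: the origin (TCP) lies at the very end of the fingers, on their centre line; the grasp point (between the pads) lies 19 mm behind it (arm.pinch_z is the z of the grasp point in the tool frame, in m); z points along the fingers, y is the line along which they close (so a half turn about z gives the same grasp; the last joint's range is limited). The gripper opens to 85 mm and grips with 20 to 120 N. Pads are 22 mm wide; open, the fingers measure 114 mm over their backs; the gripper's body (76 mm by 85 mm) begins 54 mm behind the grasp point. The pads swing forward as they close: fully open they stand 13 mm farther back than shut.
Start: joints at [1.108, 0.521, -0.036, 1.599, 0.021, 1.021, -0.113], TCP at [0.239, -0.577, 0.231] pointing down, gripper open.
Joint ranges: [-2.91, 2.91], [-0.3, 2.13], [-1.5, 1.42], [0.17, 2.43], [-1.26, 4.41], [0.16, 1.93], [-2.52, 2.52]. Speed limits (rad/s): [1.89, 1.89, 2.39, 2.39, 3.01, 3.01, 3.01].

### API

Orientations are given as a rotation vector (axis times angle).
In Python, from rig import sensors, viewer, arm gives the robot as it stands. The module is installed in compiled form; this text tells all that it offers.
- The arm moves only by the tool apply_moves, never from a script. Its argument "increments" is a list of rows, each a list of 7 numbers: the shift along the world's x, y, z in units of 25 mm (1.0 is 25 mm), then the turn, a rotation vector about the world's x, y, z in units of 5 degrees (1.0 is 5 degrees), then the closure, from -1 (fully open) to 1 (shut). A call has 1 to 10 rows; each row shifts and turns the commanded pose from where the row before left it; what a row does not reach is not made up. A row lasts 1/12 s, in which the tool goes at most 41.7 mm and 7.16 degrees, less where a joint would pass 70% of its speed; a pose out of reach is approached as far as the arm can. A call is refused whole if a number of a shift passes 1 or a number of a turn 1, either way. A call with a gripper value outside its range is refused whole. The fingers move at their own pace and stop on an object; "squeeze" is the grip in N (left out, the last holds). Time passes only in rows, so rows that do not move let the fingers close. It gives the time, the measured TCP pose, the force, the opening and the grip force at its end, in the units of the state.
- sensors.sense(): the state, without advancing time (a new reading comes with each control period).
- viewer.capture(name): name is "scene" or "top" or "wrist"; returns the picture (400x640x3 uint8, red, green, blue); there is no depth.
- viewer.camera_params(name): a dict with "K" (3x3 intrinsics, pixels), "rvec" (rotation vector, rad) and "tvec" (3), from world to camera coordinates, as OpenCV has them; the wrist camera has in their place "tool_from_camera" (4x4, takes a point from camera to tool coordinates, whose origin is the TCP and whose axes are the flange's). Camera axes: x right, y down, z forward; pixel columns grow to the right and rows downward; lengths in m; the calibration is good to about 2 mm. A picture is of the moment at which its call begins: read the wrist's pose just before it. camera_params takes no time and is no camera call.
- arm.job_done(): hands the job in; it is judged then, once.
The state is a dict: "t": time; "joints": joint angles; "joint_vel": joint speeds; "tau": joint torques, N m; "ee_pos": TCP position; "tool_rot": TCP orientation; "ft_force": force on the tool from outside, world axes, zero at the start; "ft_torque": the same for the moment, N m; "finger_gap": finger opening in m; "grip_force": force on a finger pad.
Only numpy, scipy, OpenCV 4.12 (cv2) and the standard library are available. Lean on these libraries where they do the work, as an engineer would, in place of code of your own. Each camera call takes 0.05 s, during which the arm holds its last target. There are 200 camera calls.

### The job

Switch the sterilising lamp on, then treat each drinking bottle on the worktop, from the tallest to the shortest: hold it up, upright and about 2 cm in front of the middle of the lamp's window, first with its black strip facing the window, then turned clockwise (seen from above) by a third of a turn, then by another third, keeping each side there for two seconds. Lay each treated bottle in a free trough of the sloping drying rack, its base against the stop at the low end. Finish with all the bottles in the rack and the lamp switched off, and leave the mug and the jar alone.

Things in the scene. Friction and masses are not known exactly. Their poses are not given: they have to be found in the camera images.
- lamp_window (a point): centre of the violet window (70 mm wide, 80 mm high, in a steel rim) in the front face of the sterilising lamp, a fixed white box 120 mm wide, 70 mm deep and 200 mm high with a steel strip on its top along the window's edge; 150 mm above the worktop. Its x axis points into the lamp, so the free space in front of the window is on its -x side; z is up
- dial (a joint): quarter-turn handle of the lamp's switch: 0 = off, 1.5 = on, both at end stops; it grows clockwise seen from above, and stays where it is left
- dial_grip (a point): middle of the switch handle at gripping height, on its vertical turning axis: an upright black bar 66 mm long (along the point's x axis), 16 mm thick (y) and 36 mm tall, from 24 mm below to 13 mm above this point, on a round disc on a grey box 110 x 110 x 35 mm; about 67 mm above the worktop. Turns with the handle
- rack: fixed drying rack, a wooden foot 200 x 280 mm carrying three steel V troughs side by side, 92 mm apart, sloping at 45 degrees: the low end with the stop plate is on the rack's +x side, the high open end on its -x side. Origin: centre of its underside
- mug: bystander: white mug, 90 mm high, 80 mm wide, standing near the work
- jar: bystander: amber glass jar, 100 mm high, 68 mm wide, standing near the work
- trough1 (a point): where the centre of a bottle's underside lies when it is in this trough with its base on the stop plate, 56 mm above the worktop. x runs along the trough, 45 degrees down to the stop (the neck points along -x); z is the slope's outward normal. The V boards are 85 mm long from the stop up, touch the bottle 31 mm from its axis, and reach 42 mm to each side and up to 4 mm below the axis
- trough2 (a point): where the centre of a bottle's underside lies when it is in this trough with its base on the stop plate, 56 mm above the worktop. x runs along the trough, 45 degrees down to the stop (the neck points along -x); z is the slope's outward normal. The V boards are 85 mm long from the stop up, touch the bottle 31 mm from its axis, and reach 42 mm to each side and up to 4 mm below the axis
- trough3 (a point): where the centre of a bottle's underside lies when it is in this trough with its base on the stop plate, 56 mm above the worktop. x runs along the trough, 45 degrees down to the stop (the neck points along -x); z is the slope's outward normal. The V boards are 85 mm long from the stop up, touch the bottle 31 mm from its axis, and reach 42 mm to each side and up to 4 mm below the axis
- bottle_tall: tallest drinking bottle, 190 mm tall: round body 62 mm in diameter and 130 mm high, white on a heavy steel base, narrowing to a round steel cap 38 mm in diameter, the top 45 mm of the bottle (grip it there). A black sight strip 12 mm wide runs up one side and over the shoulder. Origin: centre of the underside; z towards the cap, x towards the strip. May be absent
- bottle_tall_strip (a point): on the skin of the 190 mm bottle, half way up its body (65 mm above the underside), on the sight strip; x points straight out of the side, z towards the cap
- bottle_tall_left (a point): as the strip's point, but a third of a turn (120 degrees) anticlockwise round the bottle seen from above: it faces where the strip faced after the bottle is turned clockwise by a third; x straight out
- bottle_tall_right (a point): as the strip's point, but two thirds of a turn (240 degrees) anticlockwise round the bottle seen from above; x straight out
- bottle_mid: middle-sized drinking bottle, 165 mm tall: round body 62 mm in diameter and 105 mm high, white on a heavy steel base, narrowing to a round steel cap 38 mm in diameter, the top 45 mm of the bottle (grip it there). A black sight strip 12 mm wide runs up one side and over the shoulder. Origin: centre of the underside; z towards the cap, x towards the strip. May be absent
- bottle_mid_strip (a point): on the skin of the 165 mm bottle, half way up its body (52 mm above the underside), on the sight strip; x points straight out of the side, z towards the cap
- bottle_mid_left (a point): as the strip's point, but a third of a turn (120 degrees) anticlockwise round the bottle seen from above: it faces where the strip faced after the bottle is turned clockwise by a third; x straight out
- bottle_mid_right (a point): as the strip's point, but two thirds of a turn (240 degrees) anticlockwise round the bottle seen from above; x straight out
- bottle_short: shortest drinking bottle, 140 mm tall: round body 62 mm in diameter and 80 mm high, white on a heavy steel base, narrowing to a round steel cap 38 mm in diameter, the top 45 mm of the bottle (grip it there). A black sight strip 12 mm wide runs up one side and over the shoulder. Origin: centre of the underside; z towards the cap, x towards the strip. May be absent
- bottle_short_strip (a point): on the skin of the 140 mm bottle, half way up its body (40 mm above the underside), on the sight strip; x points straight out of the side, z towards the cap
- bottle_short_left (a point): as the strip's point, but a third of a turn (120 degrees) anticlockwise round the bottle seen from above: it faces where the strip faced after the bottle is turned clockwise by a third; x straight out
- bottle_short_right (a point): as the strip's point, but two thirds of a turn (240 degrees) anticlockwise round the bottle seen from above; x straight out
Not all that is in view belongs to the job. What is shaped like the bottle_short but blue is not meant. Leave any yellow look-alike of the bottle_mid alone.

How it is judged:
On the way, in this order (a step that is already met when the one before it is completed fails the run):
1. the lamp is switched on (value of joint dial above 1.25 rad), for 0.2 s.
2. bottle_tall is held upright with the strip side facing the lamp's window for a second (distance between bottle_tall_strip and lamp_window below 0.055 m and angle between the x axis of bottle_tall_strip and the x axis of lamp_window, either way round below 0.35 rad and angle between bottle_tall's own z axis and vertical below 0.25 rad), for 1 s.
3. bottle_tall is held upright with the side a third of a turn further facing the lamp's window for a second (distance between bottle_tall_left and lamp_window below 0.055 m and angle between the x axis of bottle_tall_left and the x axis of lamp_window, either way round below 0.35 rad and angle between bottle_tall's own z axis and vertical below 0.25 rad), for 1 s.
4. bottle_tall is held upright with the last third facing the lamp's window for a second (distance between bottle_tall_right and lamp_window below 0.055 m and angle between the x axis of bottle_tall_right and the x axis of lamp_window, either way round below 0.35 rad and angle between bottle_tall's own z axis and vertical below 0.25 rad), for 1 s.
5. bottle_mid is held upright with the strip side facing the lamp's window for a second (distance between bottle_mid_strip and lamp_window below 0.055 m and angle between the x axis of bottle_mid_strip and the x axis of lamp_window, either way round below 0.35 rad and angle between bottle_mid's own z axis and vertical below 0.25 rad), for 1 s.
6. bottle_mid is held upright with the side a third of a turn further facing the lamp's window for a second (distance between bottle_mid_left and lamp_window below 0.055 m and angle between the x axis of bottle_mid_left and the x axis of lamp_window, either way round below 0.35 rad and angle between bottle_mid's own z axis and vertical below 0.25 rad), for 1 s.
7. bottle_mid is held upright with the last third facing the lamp's window for a second (distance between bottle_mid_right and lamp_window below 0.055 m and angle between the x axis of bottle_mid_right and the x axis of lamp_window, either way round below 0.35 rad and angle between bottle_mid's own z axis and vertical below 0.25 rad), for 1 s.
8. bottle_short is held upright with the strip side facing the lamp's window for a second (distance between bottle_short_strip and lamp_window below 0.055 m and angle between the x axis of bottle_short_strip and the x axis of lamp_window, either way round below 0.35 rad and angle between bottle_short's own z axis and vertical below 0.25 rad), for 1 s.
9. bottle_short is held upright with the side a third of a turn further facing the lamp's window for a second (distance between bottle_short_left and lamp_window below 0.055 m and angle between the x axis of bottle_short_left and the x axis of lamp_window, either way round below 0.35 rad and angle between bottle_short's own z axis and vertical below 0.25 rad), for 1 s.
10. bottle_short is held upright with the last third facing the lamp's window for a second (distance between bottle_short_right and lamp_window below 0.055 m and angle between the x axis of bottle_short_right and the x axis of lamp_window, either way round below 0.35 rad and angle between bottle_short's own z axis and vertical below 0.25 rad), for 1 s.
At the end, for the whole second after the job is handed in: the switch is off (joint below 0.2 rad); every bottle present lies in a trough of the rack, the centre of its underside within 18 mm of the trough's seat point and its axis within 0.2 rad of the trough's, released and at rest (value of joint dial below 0.2 rad and ((distance between bottle_tall and trough1 below 0.018 m and angle between the z axis of bottle_tall and the x axis of trough1, either way round below 0.2 rad) or (distance between bottle_tall and trough2 below 0.018 m and angle between the z axis of bottle_tall and the x axis of trough2, either way round below 0.2 rad) or (distance between bottle_tall and trough3 below 0.018 m and angle between the z axis of bottle_tall and the x axis of trough3, either way round below 0.2 rad)) and linear speed of each of bottle_tall, bottle_mid, bottle_short below 0.02 m/s and ((distance between bottle_mid and trough1 below 0.018 m and angle between the z axis of bottle_mid and the x axis of trough1, either way round below 0.2 rad) or (distance between bottle_mid and trough2 below 0.018 m and angle between the z axis of bottle_mid and the x axis of trough2, either way round below 0.2 rad) or (distance between bottle_mid and trough3 below 0.018 m and angle between the z axis of bottle_mid and the x axis of trough3, either way round below 0.2 rad)) and ((distance between bottle_short and trough1 below 0.018 m and angle between the z axis of bottle_short and the x axis of trough1, either way round below 0.2 rad) or (distance between bottle_short and trough2 below 0.018 m and angle between the z axis of bottle_short and the x axis of trough2, either way round below 0.2 rad) or (distance between bottle_short and trough3 below 0.018 m and angle between the z axis of bottle_short and the x axis of trough3, either way round below 0.2 rad))); the robot touches nothing.
It fails at once if the mug is disturbed (moved 30 mm or tipped) (distance of mug from where it was at the start of the episode above 0.03 m or angle between mug's own z axis and vertical above 0.3 rad).
It fails at once if the jar is disturbed (moved 30 mm or tipped) (distance of jar from where it was at the start of the episode above 0.03 m or angle between jar's own z axis and vertical above 0.3 rad).
It fails at once if a bottle is held at the window while the lamp is off (value of joint dial below 1.2 rad and distance between any of bottle_tall_strip, bottle_mid_strip, bottle_short_strip and lamp_window below 0.055 m).
Of bottle_tall, bottle_mid, bottle_short only 2 to 3 are there at a start; the rules pass over those that are not, and their reading is None.
At some moment in a run one of bottle_tall, bottle_mid, bottle_short may be knocked a few centimetres aside while the robot is not near it.
It also fails if it takes over 210 s, if anything falls off the work surface, if the arm or the gripper's body presses on something with over 40 N, if the wrist force passes 120 N, or if a joint passes its speed limit or range.

## Working session

There is one attempt and no reset: what is moved stays moved. The work goes in short steps, Python scripts to look and compute and a tool call to move; the robot and the scene stay as the last step left them, time stands still between calls to the robot, and variables do not carry over. Pictures are saved under pics/ and viewed, at most 14 in all, crops included, and the job is handed in when it is done.

Besides the shell and the picture viewer there is one more tool, called after ">>>" as name([rows], argument=value, ...), one row to a line, values as JSON. apply_moves: Moves the arm, as the interface text tells. Its arguments: {"type":"object","properties":{"increments":{"type":"array"},"squeeze":{"type":"number"}},"required":["increments"]}

```bash
mkdir -p pics
python3 - <<'E'
from rig import sensors, viewer, arm
import cv2, numpy as np
print(sensors.sense()); print(arm.pinch_z)
for n in ("scene","top","wrist"):
    im=viewer.capture(n); cv2.imwrite(f"pics/{n}0.png",im[:,:,::-1]); print(n,viewer.camera_params(n))
E
```

```text
{'t': 0.0, 'joints': array([ 1.10780441,  0.52205368, -0.03637319,  1.60000933,  0.0211729 ,
        1.02109902, -0.11280153]), 'joint_vel': array([ 2.16220388e-04, -1.45386544e-03,  3.08420282e-04, -2.36587793e-05,
        2.28601705e-05,  4.67311867e-04,  8.90513043e-04]), 'tau': array([ 4.41502125e-04, -9.27113628e+01,  1.97996669e+00, -3.69947147e+01,
        1.77456747e-02,  8.00654234e-03, -4.12604027e-05]), 'ee_pos': array([ 0.239095  , -0.5770836 ,  0.23070002]), 'tool_rot': array([-3.08006213e+00, -6.12833575e-01,  4.23475362e-04]), 'ft_force': array([ 0.31594244, -0.51111328, -0.12368591]), 'ft_torque': array([ 0.0229763 , -0.00655429,  0.01612462]), 'grip_force': 0.0, 'finger_gap': 0.08508858013564462}
-0.0187
scene {'K': array([[481.75321959,   0.        , 324.93457964],
       [  0.        , 481.75321959, 208.69393208],
       [  0.        ,   0.        ,   1.        ]]), 'rvec': array([ 0.82501429,  2.7560623 , -0.76483033]), 'tvec': array([ 0.52314637, -0.16602533,  1.52414256])}
top {'K': array([[457.75615734,   0.        , 320.76673852],
       [  0.        , 457.75615734, 197.88385214],
       [  0.        ,   0.        ,   1.        ]]), 'rvec': array([ 2.15261977, -2.14901675,  0.15853007]), 'tvec': array([-0.06843649,  0.59224032,  1.59806264])}
wrist {'K': array([[358.44149198,   0.        , 323.64767502],
       [  0.        , 358.44149198, 199.26260824],
       [  0.        ,   0.        ,   1.        ]]), 'tool_from_camera': array([[ 1.98540221e-03, -9.61298949e-01, -2.75500251e-01,
         7.10278604e-02],
       [ 9.99997553e-01,  1.63968695e-03,  1.48518199e-03,
         7.01225711e-04],
       [-9.75969721e-04, -2.75502526e-01,  9.61299852e-01,
        -1.42707114e-01],
       [ 0.00000000e+00,  0.00000000e+00,  0.00000000e+00,
         1.00000000e+00]])}
```

View pics/scene0.png

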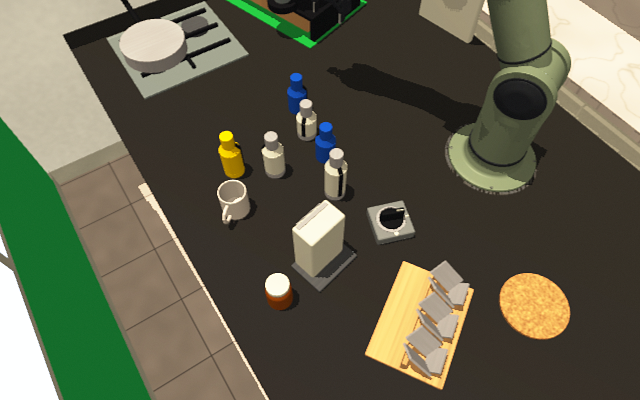

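View pics/top0.png

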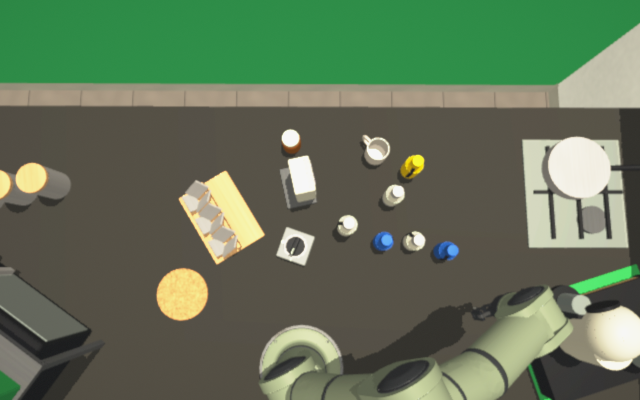

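Run:
```python
import cv2, numpy as np
a=cv2.imread("pics/top0.png")[120:280,170:470]; b=cv2.imread("pics/scene0.png")[60:390,180:500]
cv2.imwrite("pics/topc.png",cv2.resize(a,(0,0),fx=2.66,fy=2.66,interpolation=2))
cv2.imwrite("pics/scenec.png",cv2.resize(b[:230],(0,0),fx=2.5,fy=2.5,interpolation=2))
```

```text
(no output)
```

View pics/topc.png

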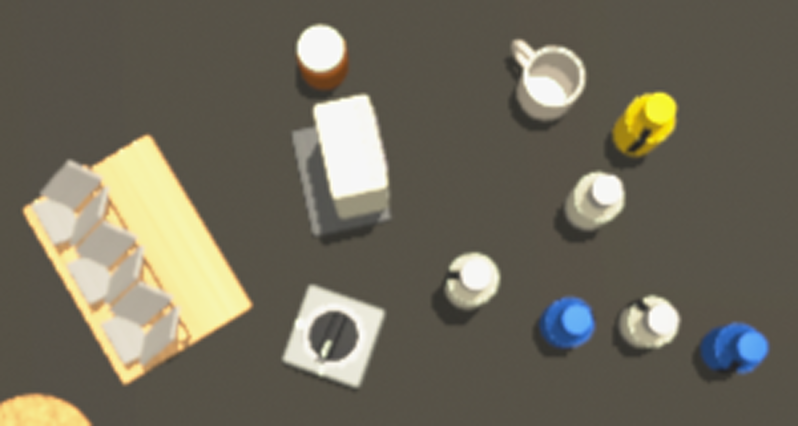

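View pics/scenec.png

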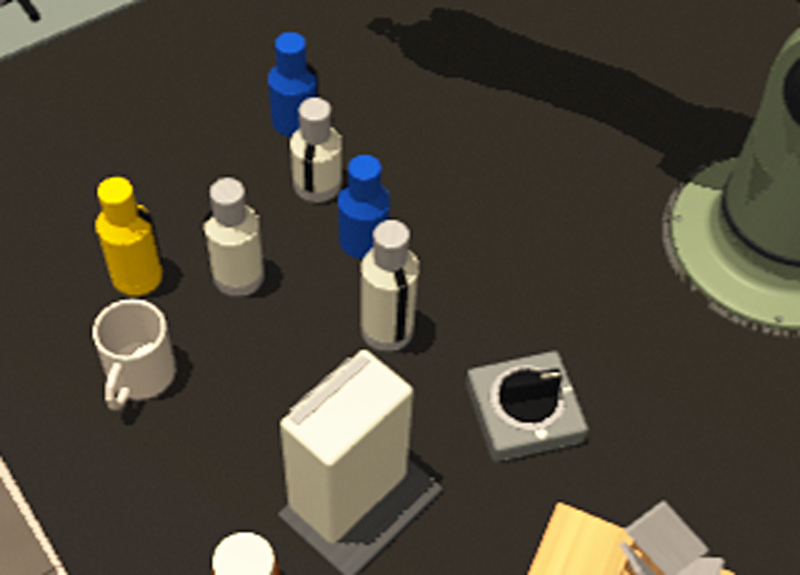

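```bash
cat > h.py <<'E'
import numpy as np, cv2
from scipy.spatial.transform import Rotation as R
from rig import sensors, viewer, arm
def P(n, pose=None):
    c=viewer.camera_params(n)
    if n!="wrist":
        return c["K"]@np.c_[cv2.Rodrigues(c["rvec"])[0],c["tvec"]]
    s=pose or sensors.sense(); T=np.eye(4); T[:3,:3]=R.from_rotvec(s["tool_rot"]).as_matrix(); T[:3,3]=s["ee_pos"]
    return c["K"]@np.linalg.inv(T@c["tool_from_camera"])[:3]
def tri(P1,a,P2,b):
    X=cv2.triangulatePoints(P1,P2,np.array(a,float).reshape(2,1),np.array(b,float).reshape(2,1)); return (X[:3]/X[3]).ravel()
def proj(Pm,X):
    q=Pm@np.r_[X,1]; return q[:2]/q[2]
def onz(Pm,px,z):   # pixel ray met with plane z
    A=Pm[:,[0,1]]; b=Pm[:,2]*z+Pm[:,3]; H=np.c_[A,b]; q=np.linalg.solve(H,[px[0],px[1],1]); return q[:2]/q[2]
def look(name,fn):
    s=sensors.sense(); im=viewer.capture(name); cv2.imwrite("pics/"+fn,im[:,:,::-1]); 
    return P(name,s) if name=="wrist" else P(name), im
E
cat > t.py <<'E'
from h import *
Pt,Ps=P("top"),P("scene")
T=lambda x,y:(170+(x+.5)/2.66-.5,120+(y+.5)/2.66-.5); S=lambda x,y:(180+(x+.5)/2.5-.5,60+(y+.5)/2.5-.5)
L={"A":((475,275),(391,232)),"B":((606,189),(228,188)),"C":((661,319),(314,107)),"yel":((660,108),(116,187)),"blu1":((575,320),(365,167)),"blu2":((751,348),(290,42)),
"L1":((369,97),(281,421)),"L2":((386,193),(366,351)),"L3":((314,107),(330,463)),"L4":((335,205),(412,387)),
"D1":((312,285),(497,460)),"D2":((385,312),(468,378)),"D3":((360,387),(556,351)),"D4":((283,360),(586,430)),"jar":((321,46),(246,550)),"mug":((555,75),(130,322))}
for k,(a,b) in L.items():
    X=tri(Pt,T(*a),Ps,S(*b)); print(k,X.round(3),"err",np.round(proj(Pt,X)-T(*a),1))
E
python3 t.py
```

```text
A [ 0.49  -0.156  0.194] err [ 0.2 -0.2]
B [ 0.598 -0.32   0.172] err [-0.1  0.1]
C [ 0.439 -0.391  0.147] err [ 0.3 -0.3]
yel [ 0.701 -0.391  0.171] err [-0.1  0.1]
blu1 [ 0.438 -0.284  0.142] err [ 0.2 -0.2]
blu2 [ 0.404 -0.503  0.142] err [ 0.3 -0.3]
L1 [ 0.709 -0.025  0.194] err [-0.1  0.2]
L2 [ 0.592 -0.049  0.187] err [ 0.5 -0.5]
L3 [0.695 0.042 0.2  ] err [-0.  0.]
L4 [0.577 0.013 0.19 ] err [ 0.7 -0.7]
D1 [0.489 0.057 0.011] err [-0.6  0.6]
D2 [ 0.453 -0.044  0.016] err [-0.2  0.2]
D3 [ 0.353 -0.011  0.031] err [-0.3  0.2]
D4 [0.389 0.09  0.032] err [ 0. -0.]
jar [0.794 0.04  0.119] err [-0.3  0.4]
mug [ 0.76  -0.268  0.103] err [-0.2  0.2]
```

>>> apply_moves([
  [0.8,1,0.4,0,0,0,-1],
  [0.8,1,0.4,0,0,0,-1],
  [0.8,1,0.4,0,0,0,-1],
  [0.8,1,0.4,0,0,0,-1],
  [0.8,1,0.4,0,0,0,-1],
  [0.8,1,0.4,0,0,0,-1],
  [0.8,1,0.4,0,0,0,-1],
  [0.8,1,0.4,0,0,0,-1],
  [0.8,1,0,0,0,0,-1],
  [0.8,1,0,0,0,0,-1],
])

```text
t: 0.98
ee_pos: [0.4401, -0.3261, 0.3119]
tool_rot: [3.081, 0.613, 0.001]
ft_force: [0.0, -0.6, 0.4]
finger_gap: 0.0852
grip_force: 0.0
```

>>> apply_moves([
  [0,1,0,0,0,0,-1],
  [0,1,0,0,0,0,-1],
  [0,1,0,0,0,0,-1],
  [0,1,0,0,0,0,-1],
  [0,1,0,0,0,0,-1],
  [0,1,0,0,0,0,-1],
  [0,1,0,0,0,0,-1],
  [0,1,0,0,0,0,-1],
  [0,1,0,0,0,0,-1],
  [0,1,0,0,0,0,-1],
])

```text
t: 1.82
ee_pos: [0.4389, -0.0762, 0.3113]
tool_rot: [3.081, 0.613, -0.0]
ft_force: [1.3, 0.4, -0.5]
finger_gap: 0.085
grip_force: 0.0
```

>>> apply_moves([
  [0,1,0,0,0,0,-1],
  [0,1,0,0,0,0,-1],
  [0,1,0,0,0,0,-1],
  [0,1,0,0,0,0,-1],
  [0,1,0,0,0,0,-1],
  [0,1,0,0,0,0,-1],
  [0,1,0,0,0,0,-1],
  [0,0,0,0,0,0,-1],
  [0,0,0,0,0,0,-1],
])

```text
t: 2.57
ee_pos: [0.439, 0.0984, 0.3111]
tool_rot: [-3.08, -0.616, 0.001]
ft_force: [-0.6, 0.1, -0.6]
finger_gap: 0.0855
grip_force: 0.0
```

Run:
```python
from h import *
s=sensors.sense(); print(s["joints"].round(2),s["ee_pos"].round(3),s["tool_rot"].round(3))
M,im=look("wrist","w1.png"); np.save("w1P.npy",M)
```

```text
[ 0.04  0.17 -0.45  1.91  0.08  1.07 -1.62] [0.439 0.098 0.311] [-3.08e+00 -6.16e-01  1.00e-03]
```

View pics/w1.png

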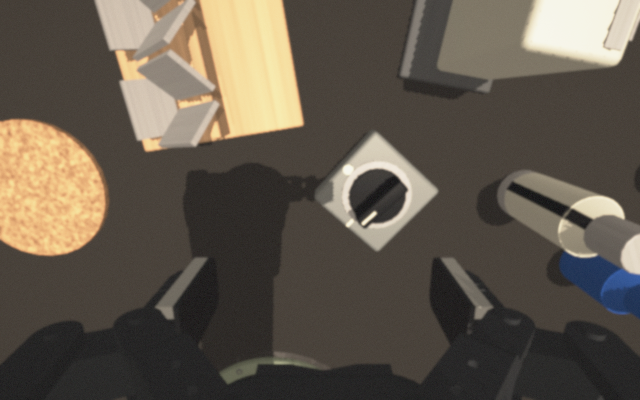

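Run:
```python
import cv2
a=cv2.imread("pics/w1.png")[0:250,90:440]
cv2.imwrite("pics/w1c.png",cv2.resize(a,None,fx=2.28,fy=2.28,interpolation=2))
```

```text
(no output)
```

View pics/w1c.png

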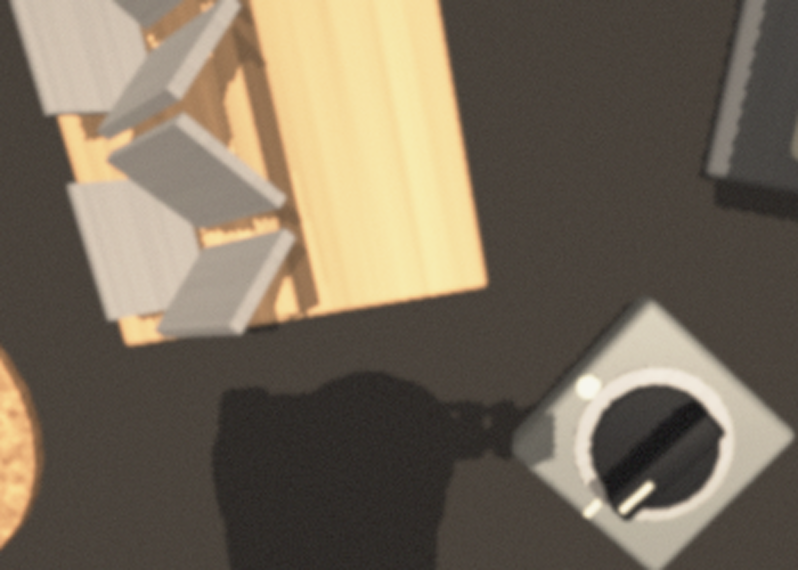

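```bash
cat > t2.py <<'E'
from h import *
Pt,Ps,Pw=P("top"),P("scene"),np.load("w1P.npy")
T=lambda x,y:(170+(x+.5)/2.66-.5,120+(y+.5)/2.66-.5); C=lambda x,y:(90+(x+.5)/2.28-.5,(y+.5)/2.28-.5)
for n,a,z in [("barA",(632,500),.08),("barB",(713,432),.08),("line1",(620,512),.08),("line2",(655,485),.08),("disc",(655,445),.038),("dot",(588,387),.035),("tick",(592,510),.035),
 ("b1",(650,298),.035),("b2",(795,436),.035),("b3",(656,570),.035),("b4",(513,448),.035),
 ("E1",(180,117),.113),("E2",(240,333),.113),("E3",(170,92),.113),("stopbl",(108,320),.09),("foot1",(130,345),.02),("foot2",(487,287),.02),("lampfoot",(712,177),.01)]:
    print(n,onz(Pw,C(*a),z).round(3))
for n,a in [("f1",(125,384)),("f2",(252,306)),("f3",(148,135)),("f4",(23,210))]: print("top",n,onz(Pt,T(*a),.02).round(3))
for n,a in [("g1",(443,387)),("g2",(366,353)),("g3",(405,262)),("g4",(473,292))]: print("scene",n,onz(Ps,a,.02).round(3))
print("tri foot1",tri(Pt,T(125,384),Pw,C(130,345)),tri(Pt,T(252,306),Pw,C(487,287)))
E
python3 t2.py
```

```text
barA [0.404 0.031]
barB [0.449 0.01 ]
line1 [0.396 0.033]
line2 [0.415 0.024]
disc [0.425 0.022]
dot [0.439 0.066]
tick [0.378 0.037]
b1 [0.493 0.056]
b2 [ 0.457 -0.045]
b3 [ 0.359 -0.01 ]
b4 [0.394 0.09 ]
E1 [0.488 0.266]
E2 [0.416 0.22 ]
E3 [0.495 0.272]
stopbl [0.393 0.282]
foot1 [0.363 0.298]
foot2 [0.465 0.134]
lampfoot [0.56  0.048]
top f1 [0.357 0.302]
top f2 [0.462 0.134]
top f3 [0.696 0.282]
top f4 [0.592 0.449]
scene g1 [0.59  0.451]
scene g2 [0.696 0.286]
scene g3 [0.463 0.146]
scene g4 [0.367 0.312]
tri foot1 [ 3.57039265e-01  3.06238960e-01 -8.07539792e-05] [0.46284568 0.13555633 0.00503493]
```

>>> apply_moves([
  [-0.05,-0.3,-0.26,0,0,0.99,-1],
  [-0.05,-0.3,-0.26,0,0,0.99,-1],
  [-0.05,-0.3,-0.26,0,0,0.99,-1],
  [-0.05,-0.3,-0.26,0,0,0.99,-1],
  [-0.05,-0.3,-0.26,0,0,0.99,-1],
  [-0.05,-0.3,-0.26,0,0,0.99,-1],
  [-0.05,-0.3,-0.26,0,0,0.99,-1],
  [-0.05,-0.3,-0.26,0,0,0.99,-1],
  [-0.05,-0.3,-0.26,0,0,0.99,-1],
  [-0.05,-0.3,-0.26,0,0,0.99,-1],
])

```text
t: 3.45
ee_pos: [0.4265, 0.021, 0.246]
tool_rot: [2.539, 1.85, -0.001]
ft_force: [0.2, -0.7, 1.1]
finger_gap: 0.0851
grip_force: 0.0
```

>>> apply_moves([
  [0,0,-0.26,0,0,0.99,-1],
  [0,0,-0.26,0,0,0.99,-1],
  [0,0,-0.26,0,0,0.99,-1],
  [0,0,-0.26,0,0,0.99,-1],
  [0,0,-0.26,0,0,0.99,-1],
  [0,0,-0.26,0,0,0.99,-1],
  [0,0,-0.26,0,0,0.99,-1],
  [0,0,-0.26,0,0,0.99,-1],
  [0,0,-0.26,0,0,0.99,-1],
  [0,0,-0.26,0,0,0.99,-1],
])

```text
t: 4.28
ee_pos: [0.4266, 0.0213, 0.1809]
tool_rot: [1.532, 2.743, -0.001]
ft_force: [0.4, -0.8, -0.3]
finger_gap: 0.0855
grip_force: 0.0
```

>>> apply_moves([
  [0,0,-0.26,0,0,0.99,-1],
  [0,0,-0.26,0,0,0.99,-1],
  [0,0,-0.26,0,0,0.99,-1],
  [0,0,-0.26,0,0,0.99,-1],
  [0,0,-0.26,0,0,0.99,-1],
  [0,0,-0.26,0,0,0.99,-1],
  [0,0,-0.26,0,0,0.99,-1],
  [0,0,-0.26,0,0,0.99,-1],
  [0,0,0,0,0,0,-1],
  [0,0,0,0,0,0,-1],
])

```text
t: 5.12
ee_pos: [0.4265, 0.0217, 0.1292]
tool_rot: [-0.522, -3.097, 0.0]
ft_force: [-0.3, 0.4, -0.1]
finger_gap: 0.0853
grip_force: 0.0
```

```bash
cat > st.py <<'E'
from h import *
s=sensors.sense(); m=R.from_rotvec(s["tool_rot"]).as_matrix()
print(round(s["t"],2),"j",s["joints"].round(2),"p",s["ee_pos"].round(4),"yaw",round(float(np.degrees(np.arctan2(m[1,0],m[0,0]))),1),"z",m[:,2].round(3),"gap",round(s["finger_gap"],3),"F",s["ft_force"].round(1))
E
python3 st.py
python3 - <<'E'
from h import *
M,im=look("wrist","w2.png"); np.save("w2P.npy",M)
E
```

```text
5.12 j [ 0.4   0.46 -0.74  2.16  0.5   0.69  0.55] p [0.4265 0.0217 0.1292] yaw 160.9 z [-0.001 -0.    -1.   ] gap 0.085 F [-0.3  0.4 -0.1]
```

View pics/w2.png

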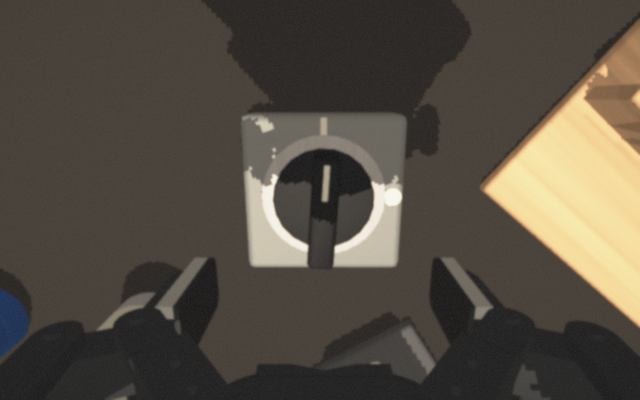

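>>> apply_moves([
  [0,0,-0.6,0,0,0,-1],
  [0,0,-0.6,0,0,0,-1],
  [0,0,-0.6,0,0,0,-1],
  [0,0,-0.6,0,0,0,-1],
  [0,0,-0.6,0,0,0,-1],
  [0,0,0,0,0,0,1],
  [0,0,0,0,0,0,1],
  [0,0,0,0,0,0,1],
  [0,0,0,0,0,0,1],
  [0,0,0,0,0,0,1],
], squeeze=30)

```text
t: 6.0
ee_pos: [0.4272, 0.0224, 0.055]
tool_rot: [0.517, 3.098, 0.0]
ft_force: [0.6, -0.3, 0.8]
finger_gap: 0.0254
grip_force: 0.0
```

>>> apply_moves([
  [0,0,0,0,0,0,1],
  [0,0,0,0,0,0,1],
  [0,0,0,0,0,0,1],
  [0,0,0,0,0,0,1],
  [0,0,0,0,0,0,1],
])

```text
t: 6.42
ee_pos: [0.427, 0.0215, 0.055]
tool_rot: [0.518, 3.098, -0.003]
ft_force: [-1.8, -7.1, 13.8]
finger_gap: 0.0157
grip_force: 33.6
```

Gripped (gap 16 mm). Turn clockwise 85°.

>>> apply_moves([
  [0,0,0,0,0,-1,1],
  [0,0,0,0,0,-1,1],
  [0,0,0,0,0,-1,1],
  [0,0,0,0,0,-1,1],
  [0,0,0,0,0,-1,1],
  [0,0,0,0,0,-1,1],
  [0,0,0,0,0,-1,1],
  [0,0,0,0,0,-1,1],
  [0,0,0,0,0,-1,1],
])

```text
t: 7.17
ee_pos: [0.4248, 0.019, 0.0549]
tool_rot: [-1.672, -2.66, 0.01]
ft_force: [-14.0, -23.3, 30.1]
finger_gap: 0.0159
grip_force: 35.9
```

>>> apply_moves([
  [0,0,0,0,0,-1,1],
  [0,0,0,0,0,-1,1],
  [0,0,0,0,0,-1,1],
  [0,0,0,0,0,-1,1],
  [0,0,0,0,0,-1,1],
  [0,0,0,0,0,-1,1],
  [0,0,0,0,0,-1,1],
  [0,0,0,0,0,-1,1],
  [0,0,0,0,0,0,1],
  [0,0,0,0,0,0,1],
])

```text
t: 8.0
ee_pos: [0.4218, 0.0186, 0.0547]
tool_rot: [-2.477, -1.931, 0.017]
ft_force: [-29.7, -23.6, 48.4]
finger_gap: 0.0153
grip_force: 38.4
```

>>> apply_moves([
  [0,0,0,0,0,0,-1],
  [0,0,0,0,0,0,-1],
  [0,0,0,0,0,0,-1],
  [0,0,0,0,0,0,-1],
  [0,0,0,0,0,0,-1],
  [0,0,0,0,0,0,-1],
])

```text
t: 8.5
ee_pos: [0.4268, 0.0227, 0.0543]
tool_rot: [-2.474, -1.936, -0.0]
ft_force: [-0.8, -0.0, -0.0]
finger_gap: 0.085
grip_force: 0.0
```

>>> apply_moves([
  [0,0,1,0,0,0,-1],
  [0,0,1,0,0,0,-1],
  [0,0,1,0,0,0,-1],
  [0,0,1,0,0,0,-1],
  [0,0,1,0,0,0,-1],
  [0,0,1,0,0,0,-1],
  [0,0,1,0,0,0,-1],
  [0,0,1,0,0,0,-1],
  [0,0,1,0,0,0,-1],
  [0,0,1,0,0,0,-1],
])

```text
t: 9.33
ee_pos: [0.4264, 0.0226, 0.3057]
tool_rot: [2.474, 1.937, 0.0]
ft_force: [-0.2, 0.4, 0.2]
finger_gap: 0.0857
grip_force: 0.0
```

```bash
python3 st.py
python3 - <<'E'
from h import *
M,im=look("wrist","w3.png"); np.save("w3P.npy",M)
M,im=look("top","top1.png")
E
```

```text
9.33 j [ 0.13  0.13 -0.35  1.97  0.05  1.05 -0.49] p [0.4264 0.0226 0.3057] yaw 76.1 z [ 0.  0. -1.] gap 0.086 F [-0.2  0.4  0.2]
```

View pics/w3.png

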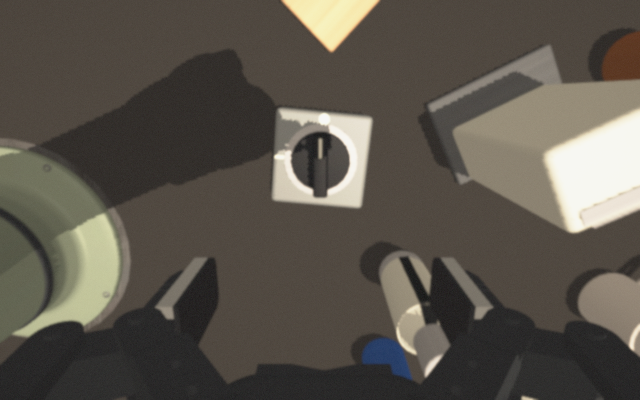

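```bash
cat > strip.py <<'E'
from h import *
from scipy.optimize import least_squares
# obs: list of (P, height, pixel) on strip; prior xy
def fit(obs,xy,hs):
    best=None
    for th0 in np.radians(range(0,360,45)):
        def f(p):
            r=[]
            for (M,px,free) in obs:
                # distance of pixel from projected strip centreline
                a=proj(M,[p[0]+.031*np.cos(p[2]),p[1]+.031*np.sin(p[2]),.02]); b=proj(M,[p[0]+.031*np.cos(p[2]),p[1]+.031*np.sin(p[2]),hs])
                d=(b-a)/np.linalg.norm(b-a); r.append(np.cross(d,np.array(px)-a))
            return np.r_[r,(p[0]-xy[0])/.004*2,(p[1]-xy[1])/.004*2]
        s=least_squares(f,[xy[0],xy[1],th0])
        if best is None or s.cost<best.cost: best=s
    return best.x[:2].round(4),np.degrees(best.x[2])%360,best.fun.round(1)
E
python3 - <<'E'
from strip import *
P1,P3=np.load("w1P.npy"),np.load("w3P.npy")
print(fit([(P1,(514,186),0),(P1,(585,217),0),(P3,(404,260),0),(P3,(427,306),0)],(.49,-.156),.13))
for M in (P1,P3): print(proj(M,[.49,-.156,.19]), proj(M,[.49,-.156,0]))
E
```

```text
(array([ 0.4893, -0.1584]), np.float64(73.44196432492284), array([ 0.2, -1.9,  1.3,  1.3, -0.4, -1.2]))
[639.44512341 255.14995569] [516.67115998 193.48438412]
[441.75599717 369.70044678] [397.99038446 268.64292773]
```

```bash
cat > diff.py <<'E'
import cv2,sys,numpy as np
a,b=[cv2.imread("pics/"+f).astype(int) for f in sys.argv[1:3]]
for n,(u,v) in {"A":(347,226),"B":(394,196),"C":(414,241),"mug":(375,150),"jar":(291,140)}.items():
    print(n,np.abs(a-b)[v-14:v+14,u-14:u+14].mean().round(1))
E
python3 diff.py top0.png top1.png
```

```text
A 2.3
B 2.5
C 2.5
mug 2.8
jar 1.8
```

>>> apply_moves([
  [0.25,-0.72,0,0,0,0.98,-1],
  [0.25,-0.72,0,0,0,0.98,-1],
  [0.25,-0.72,0,0,0,0.98,-1],
  [0.25,-0.72,0,0,0,0.98,-1],
  [0.25,-0.72,0,0,0,0.98,-1],
  [0.25,-0.72,0,0,0,0.98,-1],
  [0.25,-0.72,0,0,0,0.98,-1],
  [0.25,-0.72,0,0,0,0.98,-1],
  [0.25,-0.72,0,0,0,0.98,-1],
  [0.25,-0.72,0,0,0,0.98,-1],
])

```text
t: 10.27
ee_pos: [0.4892, -0.1582, 0.3036]
tool_rot: [-1.442, -2.79, 0.0]
ft_force: [1.0, -0.6, 0.2]
finger_gap: 0.0855
grip_force: 0.0
```

>>> apply_moves([
  [0,0,0,0,0,0.98,-1],
  [0,0,0,0,0,0.98,-1],
  [0,0,0,0,0,0.98,-1],
  [0,0,0,0,0,0.98,-1],
  [0,0,0,0,0,0.98,-1],
  [0,0,0,0,0,0.98,-1],
  [0,0,0,0,0,0.98,-1],
  [0,0,0,0,0,0.98,-1],
  [0,0,0,0,0,0.98,-1],
  [0,0,0,0,0,0.98,-1],
])

```text
t: 11.1
ee_pos: [0.489, -0.1573, 0.3036]
tool_rot: [-0.155, -3.137, -0.0]
ft_force: [-0.2, 0.4, 0.1]
finger_gap: 0.0855
grip_force: 0.0
```

>>> apply_moves([
  [0,0,0,0,0,0.98,-1],
  [0,0,0,0,0,0.98,-1],
  [0,0,0,0,0,0,-1],
  [0,0,0,0,0,0,-1],
])

```text
t: 11.43
ee_pos: [0.489, -0.1574, 0.3037]
tool_rot: [0.103, -3.139, -0.001]
ft_force: [0.9, -0.4, 1.0]
finger_gap: 0.0854
grip_force: 0.0
```

```bash
python3 st.py
python3 - <<'E'
from h import *
M,im=look("wrist","w4.png"); np.save("w4P.npy",M)
M,im=look("scene","scene1.png")
print(proj(np.load("w4P.npy"),[.49,-.156,.19]))
E
```

```text
11.43 j [ 0.59  0.3  -0.5   1.78  0.16  1.1   1.68] p [ 0.489  -0.1574  0.3037] yaw -176.3 z [-0.001  0.    -1.   ] gap 0.085 F [ 0.9 -0.4  1. ]
[325.93329855 194.3021745 ]
```

View pics/w4.png

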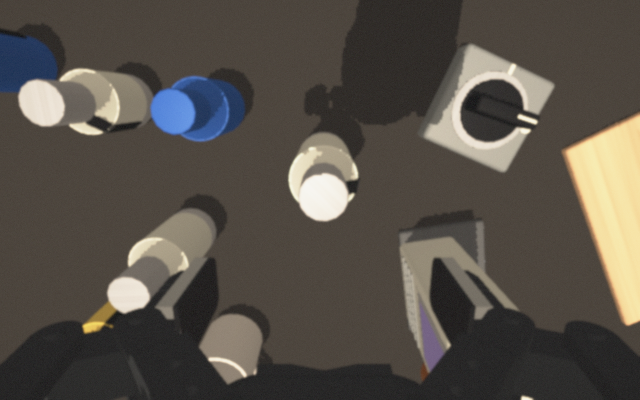

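Run:
```python
from strip import *
P4=np.load("w4P.npy"); Ps=P("scene"); Pt=P("top")
for z in (.115,.13,.137):
    d=onz(P4,(354,186),z)-[.49,-.157]; print(z,d.round(3),np.degrees(np.arctan2(d[1],d[0])))
S=lambda x,y:(180+(x+.5)/2.5-.5,60+(y+.5)/2.5-.5)
print(fit([(P4,(102,124),0),(P4,(136,125),0),(Ps,S(311,150),0),(Ps,S(308,188),0)],(.439,-.391),.08))
P1,P3=np.load("w1P.npy"),np.load("w3P.npy")
print(fit([(P1,(514,186),0),(P1,(585,217),0),(P3,(404,260),0),(P3,(427,306),0),(Ps,S(402,285),0),(Ps,S(402,330),0)],(.49,-.157),.13))
for c in [(42,102),(128,295)]: print(onz(P4,c,.14),onz(P4,c,.165))
```

```text
0.115 [0.01  0.029] 70.36053905276825
0.13 [0.007 0.027] 76.21982892941904
0.137 [0.005 0.027] 79.31161482083519
(array([ 0.4389, -0.3911]), np.float64(41.43845231848213), array([ 2.6, -3. ,  0.9, -1. , -0.1, -0. ]))
(array([ 0.49  , -0.1569]), np.float64(75.7963213703806), array([-0.3, -2.5,  1.3,  1.3,  1. ,  2.2,  0. ,  0.1]))
[ 0.44056324 -0.39411614] [ 0.43893531 -0.3752045 ]
[ 0.61666864 -0.33810425] [ 0.60067636 -0.32376132]
```

>>> apply_moves([
  [0,0,-0.75,0,0,0,-1],
  [0,0,-0.75,0,0,0,-1],
  [0,0,-0.75,0,0,0,-1],
  [0,0,-0.75,0,0,0,-1],
  [0,0,-0.75,0,0,0,-1],
  [0,0,-0.75,0,0,0,-1],
  [0,0,-0.75,0,0,0,-1],
  [0,0,-0.75,0,0,0,-1],
  [0,0,0,0,0,0,1],
  [0,0,0,0,0,0,1],
], squeeze=70)

```text
t: 12.37
ee_pos: [0.489, -0.1571, 0.1541]
tool_rot: [0.105, -3.138, -0.001]
ft_force: [-0.9, 0.0, 0.5]
finger_gap: 0.0638
grip_force: 0.0
```

>>> apply_moves([
  [0,0,0,0,0,0,1],
  [0,0,0,0,0,0,1],
  [0,0,0,0,0,0,1],
  [0,0,0,0,0,0,1],
  [0,0,0,0,0,0,1],
  [0,0,0,0,0,0,1],
])

```text
t: 12.87
ee_pos: [0.4899, -0.1577, 0.1557]
tool_rot: [-0.106, 3.138, -0.002]
ft_force: [-0.1, 0.0, 6.4]
finger_gap: 0.037
grip_force: 69.5
```

>>> apply_moves([
  [0,0,0.9,0,0,0.5,1],
  [0,0,0.9,0,0,0.5,1],
  [0,0,0.9,0,0,0.5,1],
  [0,0,0.9,0,0,0.5,1],
  [0.9,0.2,0,0,0,0.5,1],
  [0.9,0.2,0,0,0,0.5,1],
  [0.9,0.3,0,0,0,0.5,1],
  [0.9,0.3,0,0,0,0.5,1],
  [0.9,0.4,0,0,0,0.5,1],
  [0.9,0.5,0,0,0,0.5,1],
])

```text
t: 13.7
ee_pos: [0.6251, -0.1103, 0.245]
tool_rot: [-0.785, 3.042, -0.001]
ft_force: [-0.5, 0.8, -3.6]
finger_gap: 0.0366
grip_force: 71.3
```

>>> apply_moves([
  [0.9,0.5,0,0,0,0.2,1],
  [0.5,0.4,0,0,0,0,1],
  [0,0,0,0,0,0,1],
  [0,0,0,0,0,0,1],
  [0,0,0,0,0,0,1],
])

```text
t: 14.12
ee_pos: [0.6588, -0.0879, 0.2446]
tool_rot: [0.81, -3.035, 0.001]
ft_force: [-0.5, 0.4, -2.7]
finger_gap: 0.0365
grip_force: 71.3
```

```bash
python3 st.py
python3 - <<'E'
from h import *
a=viewer.capture("scene")[:,:,::-1]; b=viewer.capture("top")[:,:,::-1]; cv2.imwrite("pics/top2.png",b)
w=look("wrist","w5.png")[1][:,:,::-1]
r=lambda x,h:cv2.resize(x,(int(x.shape[1]*h/x.shape[0]),h),interpolation=2)
t=r(a[100:300,220:400],360); u=r(b[130:270,260:400],360)
row=np.hstack([t,u]); ww=cv2.resize(w,(384,240)); 
o=np.zeros((600,800,3),np.uint8); o[:360,:row.shape[1]]=row[:,:800]; o[360:,:384]=ww
cv2.imwrite("pics/m1.png",o)
E
```

```text
14.12 j [ 0.39  0.62 -0.56  1.45  0.34  1.17  1.87] p [ 0.6588 -0.0879  0.2446] yaw -150.1 z [-0.    -0.001 -1.   ] gap 0.036 F [-0.5  0.4 -2.7]
```

View pics/m1.png

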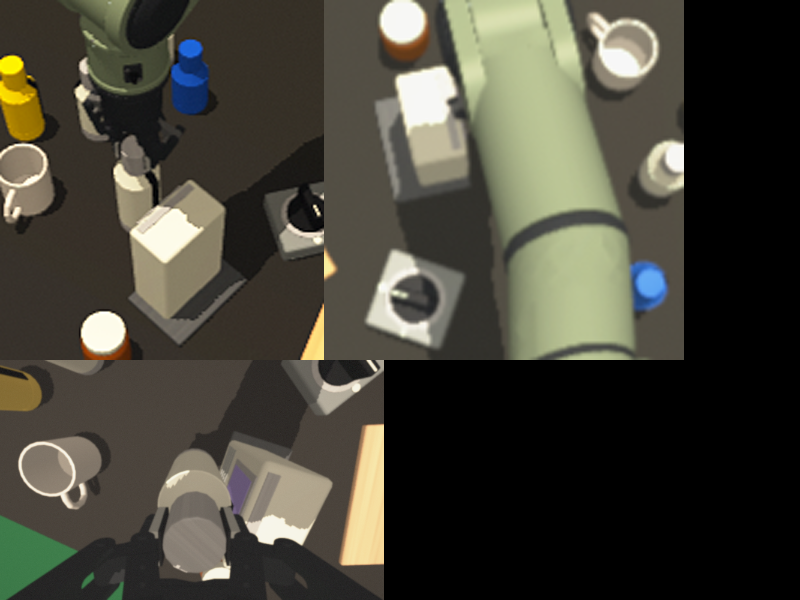

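>>> apply_moves([
  [0,0,0,0,0,0,1],
  [0,0,0,0,0,0,1],
  [0,0,0,0,0,0,1],
  [0,0,0,0,0,0,1],
  [0,0,0,0,0,0,1],
  [0,0,0,0,0,0,1],
  [0,0,0,0,0,0,1],
  [0,0,0,0,0,0,1],
  [0,0,0,0,0,0,1],
  [0,0,0,0,0,0,1],
])

```text
t: 15.1
ee_pos: [0.6592, -0.0874, 0.2443]
tool_rot: [0.811, -3.035, 0.0]
ft_force: [0.3, -0.1, -3.2]
finger_gap: 0.0367
grip_force: 71.3
```

>>> apply_moves([
  [0,0,0,0,0,0,1],
  [0,0,0,0,0,0,1],
  [0,0,0,0,0,0,1],
  [0,0,0,0,0,0,1],
  [0,0,0,0,0,0,1],
  [0,0,0,0,0,0,1],
  [0,0,0,0,0,0,1],
  [0,0,0,0,0,0,1],
  [0,0,0,0,0,0,1],
  [0,0,0,0,0,0,1],
])

```text
t: 15.93
ee_pos: [0.6592, -0.0875, 0.2443]
tool_rot: [-0.81, 3.035, -0.0]
ft_force: [-0.8, -0.6, -3.3]
finger_gap: 0.0363
grip_force: 71.3
```

>>> apply_moves([
  [0,0,0,0,0,0,1],
  [0,0,0,0,0,0,1],
  [0,0,0,0,0,-1,1],
  [0,0,0,0,0,-1,1],
  [0,0,0,0,0,-1,1],
  [0,0,0,0,0,-1,1],
  [0,0,0,0,0,-1,1],
  [0,0,0,0,0,-1,1],
  [0,0,0,0,0,-1,1],
  [0,0,0,0,0,-1,1],
])

```text
t: 16.77
ee_pos: [0.6592, -0.0873, 0.2443]
tool_rot: [0.283, 3.129, 0.0]
ft_force: [0.1, -0.2, -3.1]
finger_gap: 0.0365
grip_force: 71.3
```

>>> apply_moves([
  [0,0,0,0,0,-1,1],
  [0,0,0,0,0,-1,1],
  [0,0,0,0,0,-1,1],
  [0,0,0,0,0,-1,1],
  [0,0,0,0,0,-1,1],
  [0,0,0,0,0,-1,1],
  [0,0,0,0,0,-1,1],
  [0,0,0,0,0,-1,1],
  [0,0,0,0,0,-1,1],
  [0,0,0,0,0,-1,1],
])

```text
t: 17.6
ee_pos: [0.6592, -0.0873, 0.2443]
tool_rot: [-1.579, -2.716, -0.0]
ft_force: [0.6, -0.0, -2.8]
finger_gap: 0.0368
grip_force: 71.3
```

>>> apply_moves([
  [0,0,0,0,0,-1,1],
  [0,0,0,0,0,-1,1],
  [0,0,0,0,0,-1,1],
  [0,0,0,0,0,-1,1],
  [0,0,0,0,0,-1,1],
  [0,0,0,0,0,-1,1],
  [0,0,0,0,0,0,1],
  [0,0,0,0,0,0,1],
  [0,0,0,0,0,0,1],
  [0,0,0,0,0,0,1],
])

```text
t: 18.43
ee_pos: [0.6592, -0.0874, 0.2443]
tool_rot: [-2.221, -2.222, -0.0]
ft_force: [0.8, -0.6, -3.7]
finger_gap: 0.0365
grip_force: 71.3
```

>>> apply_moves([
  [0,0,0,0,0,0,1],
  [0,0,0,0,0,0,1],
  [0,0,0,0,0,0,1],
  [0,0,0,0,0,0,1],
  [0,0,0,0,0,0,1],
  [0,0,0,0,0,0,1],
  [0,0,0,0,0,0,1],
  [0,0,0,0,0,0,1],
  [0,0,0,0,0,0,1],
  [0,0,0,0,0,0,1],
])

```text
t: 19.27
ee_pos: [0.6592, -0.0874, 0.2443]
tool_rot: [-2.223, -2.22, 0.0]
ft_force: [-0.0, -0.2, -3.7]
finger_gap: 0.037
grip_force: 71.3
```

>>> apply_moves([
  [0,0,0,0,0,0,1],
  [0,0,0,0,0,0,1],
  [0,0,0,0,0,0,1],
  [0,0,0,0,0,0,1],
  [0,0,0,0,0,0,1],
  [0,0,0,0,0,0,1],
  [0,0,0,0,0,0,1],
  [0,0,0,0,0,0,1],
  [0,0,0,0,0,0,1],
  [0,0,0,0,0,0,1],
])

```text
t: 20.1
ee_pos: [0.6592, -0.0874, 0.2443]
tool_rot: [-2.223, -2.22, 0.0]
ft_force: [-0.6, 1.1, -3.0]
finger_gap: 0.0366
grip_force: 71.3
```

```bash
python3 st.py
```

```text
20.1 j [ 0.08  0.58 -0.07  1.47  0.04  1.1   0.01] p [ 0.6592 -0.0874  0.2443] yaw 89.9 z [-0.  0. -1.] gap 0.037 F [-0.6  1.1 -3. ]
```

>>> apply_moves([
  [0,0,0,0,0,0,1],
  [0,0,0,0,0,0,1],
  [0,0,0,0,0,-1,1],
  [0,0,0,0,0,-1,1],
  [0,0,0,0,0,-1,1],
  [0,0,0,0,0,-1,1],
  [0,0,0,0,0,-1,1],
  [0,0,0,0,0,-1,1],
  [0,0,0,0,0,-1,1],
  [0,0,0,0,0,-1,1],
])

```text
t: 20.93
ee_pos: [0.6592, -0.0874, 0.2443]
tool_rot: [-2.851, -1.319, -0.0]
ft_force: [0.2, -0.1, -2.7]
finger_gap: 0.0363
grip_force: 71.3
```

>>> apply_moves([
  [0,0,0,0,0,-1,1],
  [0,0,0,0,0,-1,1],
  [0,0,0,0,0,-1,1],
  [0,0,0,0,0,-1,1],
  [0,0,0,0,0,-1,1],
  [0,0,0,0,0,-1,1],
  [0,0,0,0,0,-1,1],
  [0,0,0,0,0,-1,1],
  [0,0,0,0,0,-1,1],
  [0,0,0,0,0,-1,1],
])

```text
t: 21.77
ee_pos: [0.6592, -0.0873, 0.2443]
tool_rot: [-3.141, 0.009, -0.0]
ft_force: [-0.3, 0.1, -3.4]
finger_gap: 0.0364
grip_force: 71.3
```

>>> apply_moves([
  [0,0,0,0,0,-1,1],
  [0,0,0,0,0,-1,1],
  [0,0,0,0,0,-1,1],
  [0,0,0,0,0,-1,1],
  [0,0,0,0,0,-1,1],
  [0,0,0,0,0,-1,1],
  [0,0,0,0,0,0,1],
  [0,0,0,0,0,0,1],
  [0,0,0,0,0,0,1],
  [0,0,0,0,0,0,1],
])

```text
t: 22.6
ee_pos: [0.6592, -0.0874, 0.2443]
tool_rot: [-3.035, 0.812, -0.0]
ft_force: [-0.3, -0.4, -3.4]
finger_gap: 0.0366
grip_force: 71.3
```

>>> apply_moves([
  [0,0,0,0,0,0,1],
  [0,0,0,0,0,0,1],
  [0,0,0,0,0,0,1],
  [0,0,0,0,0,0,1],
  [0,0,0,0,0,0,1],
  [0,0,0,0,0,0,1],
  [0,0,0,0,0,0,1],
  [0,0,0,0,0,0,1],
  [0,0,0,0,0,0,1],
  [0,0,0,0,0,0,1],
])

```text
t: 23.43
ee_pos: [0.6592, -0.0874, 0.2443]
tool_rot: [-3.034, 0.816, 0.0]
ft_force: [-0.2, -0.5, -3.3]
finger_gap: 0.0364
grip_force: 71.3
```

>>> apply_moves([
  [0,0,0,0,0,0,1],
  [0,0,0,0,0,0,1],
  [0,0,0,0,0,0,1],
  [0,0,0,0,0,0,1],
  [0,0,0,0,0,0,1],
  [0,0,0,0,0,0,1],
  [0,0,0,0,0,0,1],
  [0,0,0,0,0,0,1],
  [0,0,0,0,0,0,1],
  [0,0,0,0,0,0,1],
])

```text
t: 24.27
ee_pos: [0.6592, -0.0874, 0.2443]
tool_rot: [-3.034, 0.816, 0.0]
ft_force: [0.3, 0.5, -3.2]
finger_gap: 0.0366
grip_force: 71.3
```

```bash
python3 st.py
python3 - <<'E'
from h import *
M,im=look("wrist","w6.png"); np.save("w6P.npy",M)
E
```

```text
24.27 j [-0.23  0.62  0.45  1.49 -0.29  1.1  -1.82] p [ 0.6592 -0.0874  0.2443] yaw -30.1 z [-0.  0. -1.] gap 0.037 F [ 0.3  0.5 -3.2]
```

>>> apply_moves([
  [0,-0.2,0.95,0,0,0,1],
  [0,-0.2,0.95,0,0,0,1],
  [0,-0.2,0.95,0,0,1,1],
  [0,-0.1,0.95,0,0,1,1],
  [0,0,0.95,0,0,1,1],
  [0,0,0.95,0,0,1,1],
  [0,0,0.95,0,0,1,1],
  [0,0.9,0,0,0,1,1],
  [0,0.9,0,0,0,1,1],
  [0,0.9,0,0,0,1,1],
])

```text
t: 25.15
ee_pos: [0.6591, -0.0369, 0.4109]
tool_rot: [-3.129, -0.276, -0.001]
ft_force: [0.1, -0.2, -4.3]
finger_gap: 0.0366
grip_force: 71.4
```

>>> apply_moves([
  [0,0.9,0,0,0,1,1],
  [0,0.9,0,0,0,1,1],
  [0,0.9,0,0,0,1,1],
  [0,0.9,0,0,0,1,1],
  [0,0.9,0,0,0,1,1],
  [0,0.9,0,0,0,1,1],
  [0,0.9,0,0,0,1,1],
  [0,0.9,0,0,0,1,1],
  [0,0.9,0,0,0,1,1],
  [0,0.9,0,0,0,1,1],
])

```text
t: 25.98
ee_pos: [0.6591, 0.1886, 0.4106]
tool_rot: [2.719, 1.574, 0.0]
ft_force: [-0.3, 0.9, -3.1]
finger_gap: 0.0362
grip_force: 71.4
```

>>> apply_moves([
  [0,0.5,0,0,0,1,1],
  [0,0,0,0,0,1,1],
  [0,0,0,0,0,1,1],
  [0,0,0,0,0,1,1],
  [0,0,0,0,0,1,1],
  [0,0,0,0,0,1,1],
  [0,0,0,0,0,1,1],
  [0,0,0,0,0,1,1],
  [0,0,0,0,0,1,1],
  [0,0,0,0,0,1,1],
])

```text
t: 26.82
ee_pos: [0.6592, 0.1999, 0.4104]
tool_rot: [-1.799, -2.576, 0.0]
ft_force: [-0.6, -0.3, -3.0]
finger_gap: 0.0362
grip_force: 71.4
```

>>> apply_moves([
  [0,0,0,0,0,1,1],
  [0,0,0,0,0,1,1],
  [0,0,0,0,0,0.5,1],
  [0,0,0,0,0,0,1],
  [0,0,0,0,0,0,1],
])

```text
t: 27.23
ee_pos: [0.6593, 0.1999, 0.4105]
tool_rot: [-1.516, -2.752, 0.0]
ft_force: [0.2, 0.3, -3.0]
finger_gap: 0.0364
grip_force: 71.4
```

```bash
python3 st.py
```

```text
27.23 j [-0.31  0.53 -0.13  1.13  0.07  1.49  0.14] p [0.6593 0.1999 0.4105] yaw 122.3 z [-0. -0. -1.] gap 0.036 F [ 0.2  0.3 -3. ]
```

>>> apply_moves([
  [0,0,0,0.844,0.537,0,1],
  [0,0,0,0.844,0.537,0,1],
  [0,0,0,0.844,0.537,0,1],
  [0,0,0,0.844,0.537,0,1],
  [0,0,0,0.844,0.537,0,1],
  [0,0,0,0.844,0.537,0,1],
  [0,0,0,0.844,0.537,0,1],
  [0,0,0,0.844,0.537,0,1],
  [0,0,0,0.844,0.537,0,1],
  [0,0,0,0,0,0,1],
])

```text
t: 28.07
ee_pos: [0.6603, 0.1972, 0.4071]
tool_rot: [-1.167, -2.102, -0.478]
ft_force: [0.3, -1.1, -5.6]
finger_gap: 0.0367
grip_force: 71.5
```

```bash
python3 st.py
python3 - <<'E'
from h import *
M,im=look("wrist","w7.png"); np.save("w7P.npy",M)
E
```

```text
28.07 j [ 0.06  0.78 -0.32  0.94 -0.51  1.74  0.34] p [0.6603 0.1972 0.4071] yaw 121.7 z [-0.382  0.599 -0.704] gap 0.037 F [ 0.3 -1.1 -5.6]
```

View pics/w7.png

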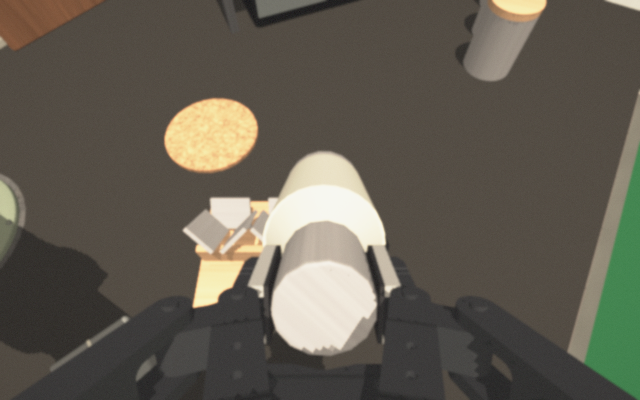

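```bash
cat >> h.py <<'E'
xr=np.array([-.536,.844,0]); yr=np.array([-.844,-.536,0]); tx=np.array([-.536,.844,-1])*.7071; tz=np.array([-.536,.844,1])*.7071
seat={1:np.array([.418,.296,.056]),2:np.array([.4957,.3454,.056]),3:np.array([.5734,.3948,.056])}
E
python3 - <<'E'
from h import *
M=np.load("w7P.npy")
for k in (1,):
    for y in (.042,-.042):
        for s in (-.085,0): print(k,y,s,proj(M,seat[k]+s*tx+y*yr-.004*tz).round())
    print("bottom",[proj(M,seat[k]+s*tx-.044*tz).round() for s in (-.085,0)])
for c in [(.463,.135),(.357,.302)]:
  for z in (0,.02,.03): print("foot",proj(M,[*c,z]).round())
for k,L in ((3,.190-.0345),(2,.165-.0345),(1,.140-.0345)):
    print(k,[ (seat[k]-tx*(L+d)).round(3) for d in (0,.1,.18)])
im=cv2.imread("pics/w7.png")[170:320,150:300]; cv2.imwrite("pics/w7c.png",cv2.resize(im,None,fx=4,fy=4,interpolation=2))
E
```

```text
1 0.042 -0.085 [182. 229.]
1 0.042 0 [202. 210.]
1 -0.042 -0.085 [244. 229.]
1 -0.042 0 [255. 210.]
bottom [array([215., 256.]), array([231., 234.])]
foot [192. 319.]
foot [188. 317.]
foot [185. 315.]
foot [212. 204.]
foot [208. 198.]
foot [207. 195.]
3 [array([0.632, 0.302, 0.166]), array([0.67 , 0.242, 0.237]), array([0.701, 0.195, 0.293])]
2 [array([0.545, 0.268, 0.148]), array([0.583, 0.208, 0.219]), array([0.613, 0.16 , 0.276])]
1 [array([0.458, 0.233, 0.131]), array([0.496, 0.173, 0.201]), array([0.526, 0.126, 0.258])]
```

View pics/w7c.png

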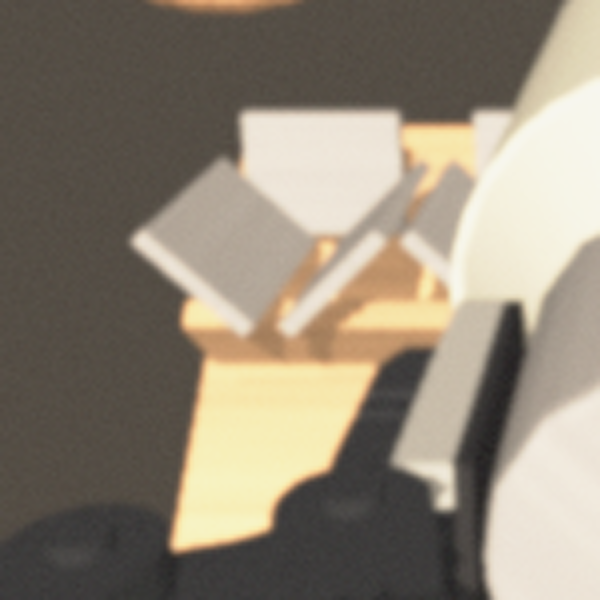

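>>> apply_moves([
  [0.04,0.28,-0.94,0,0,0,1],
  [0.04,0.28,-0.94,0,0,0,1],
  [0.04,0.28,-0.94,0,0,0,1],
  [0.04,0.28,-0.94,0,0,0,1],
  [0.04,0.28,-0.94,0,0,0,1],
  [0.04,0.28,-0.94,0,0,0,1],
  [0.04,0.28,-0.94,0,0,0,1],
  [0,0,0,0,0,0,1],
  [0,0,0,0,0,0,1],
])

```text
t: 28.87
ee_pos: [0.6658, 0.2499, 0.2465]
tool_rot: [-1.16, -2.114, -0.478]
ft_force: [0.7, -0.5, -2.1]
finger_gap: 0.0363
grip_force: 71.5
```

```bash
cat >> h.py <<'E'
def rack(k,H,lift=.0):
    s=sensors.sense(); m=R.from_rotvec(s["tool_rot"]).as_matrix(); L=H-.0345+lift
    e=s["ee_pos"]+m[:,2]*L-seat[k]; print("base rel seat: along %.4f lat %.4f norm %.4f"%(e@tx,e@yr,e@tz),"tilt err deg",np.degrees(np.arccos(m[:,2]@tx)).round(2),"rotfix(units)",(R.align_vectors(tx[None],m[:,2][None])[0].as_rotvec()/np.radians(5)).round(2))
    for n,g in (("in 6mm norm",.006),("2mm norm",.002)): print(n,((seat[k]-tx*(L+.003)+tz*g-s["ee_pos"])/.025).round(2))
E
python3 st.py; python3 -c "
from h import *
rack(3,.19)"
```

```text
28.87 j [ 0.01  0.9  -0.33  1.11 -0.48  1.47  0.46] p [0.6658 0.2499 0.2465] yaw 122.4 z [-0.38   0.595 -0.708] gap 0.036 F [ 0.7 -0.5 -2.1]
base rel seat: along -0.1007 lat 0.0000 norm 0.0129 tilt err deg 0.83 rotfix(units) [ 0.03 -0.01 -0.02]
in 6mm norm [-1.38  2.16 -2.97]
2mm norm [-1.32  2.06 -3.08]
```

>>> apply_moves([
  [-0.225,0.35,-0.505,0,0,0,1],
  [-0.225,0.35,-0.505,0,0,0,1],
  [-0.225,0.35,-0.505,0,0,0,1],
  [-0.225,0.35,-0.505,0,0,0,1],
  [-0.225,0.35,-0.505,0,0,0,1],
  [-0.225,0.35,-0.505,0,0,0,1],
  [0,0,0,0,0,0,1],
  [0,0,0,0,0,0,1],
  [0,0,0,0,0,0,1],
])

```text
t: 29.62
ee_pos: [0.6335, 0.3013, 0.1724]
tool_rot: [-1.161, -2.114, -0.482]
ft_force: [-1.2, 1.9, -1.8]
finger_gap: 0.0365
grip_force: 71.5
```

```bash
python3 st.py; python3 -c "
from h import *
rack(3,.19)"
```

```text
29.62 j [-0.03  0.93 -0.35  1.26 -0.49  1.27  0.5 ] p [0.6335 0.3013 0.1724] yaw 122.5 z [-0.378  0.597 -0.708] gap 0.037 F [-1.2  1.9 -1.8]
base rel seat: along -0.0054 lat -0.0008 norm 0.0035 tilt err deg 0.82 rotfix(units) [0.01 0.02 0.01]
in 6mm norm [-0.09  0.1  -0.  ]
2mm norm [-0.03  0.   -0.12]
```

Release partly, then back out along the axis.

>>> apply_moves([
  [0,0,-0.1,0,0,0,0.3],
  [0,0,0,0,0,0,0],
  [0,0,0,0,0,0,-0.4],
  [0,0,0,0,0,0,-0.4],
  [0,0,0,0,0,0,-0.4],
  [0,0,0,0,0,0,-0.4],
  [0,0,0,0,0,0,-0.4],
  [0,0,0,0,0,0,-0.4],
  [0,0,0,0,0,0,-0.4],
])

```text
t: 30.37
ee_pos: [0.6324, 0.3016, 0.1678]
tool_rot: [-1.161, -2.112, -0.48]
ft_force: [-0.6, 0.5, 0.2]
finger_gap: 0.0597
grip_force: 0.0
```

>>> apply_moves([
  [0.38,-0.6,0.7,0,0,0,-0.4],
  [0.38,-0.6,0.7,0,0,0,-0.4],
  [0.38,-0.6,0.7,0,0,0,-0.4],
  [0.38,-0.6,0.7,0,0,0,-0.4],
  [0.38,-0.6,0.7,0,0,0,-0.4],
])

```text
t: 30.78
ee_pos: [0.6803, 0.2258, 0.2563]
tool_rot: [-1.161, -2.112, -0.48]
ft_force: [0.2, 1.0, 0.4]
finger_gap: 0.0601
grip_force: 0.0
```

```bash
python3 st.py
python3 - <<'E'
from h import *
M,im=look("wrist","w8.png"); np.save("w8P.npy",M); look("top","top3.png"); look("scene","scene3.png")
M=np.load("w8P.npy"); print("cap proj", proj(M,seat[3]-tx*.19))
E
python3 diff.py top0.png top3.png
```

```text
30.78 j [ 0.03  0.91 -0.32  1.05 -0.47  1.52  0.46] p [0.6803 0.2258 0.2563] yaw 122.4 z [-0.38   0.597 -0.707] gap 0.06 F [0.2 1.  0.4]
cap proj [323.2771863  201.47713861]
A 79.6
B 3.1
C 3.0
mug 3.4
jar 74.0
```

View pics/w8.png

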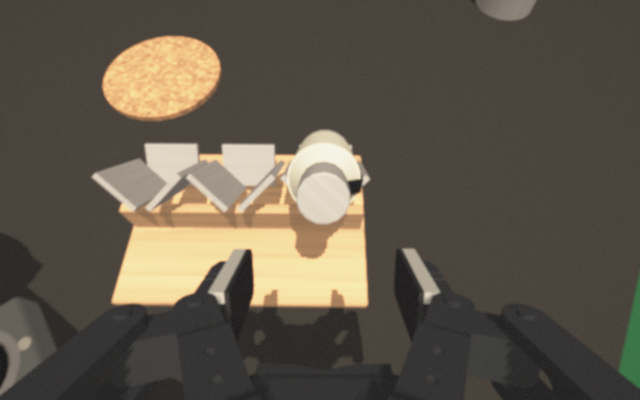

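Run:
```python
from h import *
for n in ("scene","top"):
    M=P(n); c=-np.linalg.solve(M[:,:3],M[:,3]); print(n,c.round(3))
B=np.array([.599,-.322,0]); Ps=P("scene"); Pt=P("top"); P4=np.load("w4P.npy")
S=lambda x,y:(180+(x+.5)/2.5-.5,60+(y+.5)/2.5-.5)
print(tri(P4,(128,295),Ps,S(228,188)), tri(P4,(42,102),Ps,S(314,107)))
for th in range(0,360,15):
    p=B+[.031*np.cos(np.radians(th)),.031*np.sin(np.radians(th)),.100]; q=proj(Ps,p); print(th,((q-[180,60])*2.5).round(),end="; ")
```

```text
scene [0.961 0.481 1.212]
top [ 0.361 -0.058  1.666]
[ 0.59720081 -0.32089005  0.17068656] [ 0.4405396  -0.39025028  0.14698656]
0 [208. 239.]; 15 [212. 243.]; 30 [217. 246.]; 45 [224. 248.]; 60 [231. 248.]; 75 [238. 247.]; 90 [244. 245.]; 105 [250. 241.]; 120 [254. 237.]; 135 [257. 231.]; 150 [257. 226.]; 165 [256. 220.]; 180 [254. 215.]; 195 [249. 211.]; 210 [244. 208.]; 225 [237. 206.]; 240 [231. 206.]; 255 [224. 207.]; 270 [217. 209.]; 285 [212. 213.]; 300 [208. 217.]; 315 [205. 223.]; 330 [204. 228.]; 345 [205. 233.];
```

>>> apply_moves([
  [0.2,-0.4,0.9,0,0,0,-1],
  [0,-0.2,0.9,-0.844,-0.537,0,-1],
  [0,-0.2,0.9,-0.844,-0.537,0,-1],
  [0,-0.2,0.7,-0.844,-0.537,0,-1],
  [0,-0.2,0.6,-0.844,-0.537,0,-1],
  [0,-0.5,0.5,-0.844,-0.537,0,-1],
  [0,-0.5,0,-0.844,-0.537,0,-1],
  [0,-0.5,0,-0.844,-0.537,0,-1],
  [0,-0.5,0,-0.844,-0.537,0,-1],
  [0,-0.5,0,-0.844,-0.537,0,-1],
])

```text
t: 31.77
ee_pos: [0.6845, 0.1343, 0.3675]
tool_rot: [1.509, 2.752, -0.003]
ft_force: [0.2, 0.8, -0.3]
finger_gap: 0.0855
grip_force: 0.0
```

```bash
python3 st.py
```

```text
31.77 j [-0.23  0.56 -0.08  1.19  0.05  1.4   0.25] p [0.6845 0.1343 0.3675] yaw 122.5 z [ 0.002 -0.003 -1.   ] gap 0.086 F [ 0.2  0.8 -0.3]
```

>>> apply_moves([
  [-0.1,-0.97,0,0,0,-0.95,-1],
  [-0.1,-0.97,0,0,0,-0.95,-1],
  [-0.1,-0.97,0,0,0,-0.95,-1],
  [-0.1,-0.97,0,0,0,-0.95,-1],
  [-0.1,-0.97,0,0,0,-0.95,-1],
  [-0.1,-0.97,0,0,0,-0.95,-1],
  [-0.1,-0.97,0,0,0,-0.95,-1],
  [-0.1,-0.97,0,0,0,-0.95,-1],
  [-0.1,-0.97,0,0,0,-0.95,-1],
  [-0.1,-0.97,0,0,0,-0.95,-1],
])

```text
t: 32.6
ee_pos: [0.6594, -0.1085, 0.3668]
tool_rot: [-2.495, -1.906, 0.001]
ft_force: [0.8, 0.4, -0.5]
finger_gap: 0.0853
grip_force: 0.0
```

>>> apply_moves([
  [-0.1,-0.97,0,0,0,-0.95,-1],
  [-0.1,-0.97,0,0,0,-0.95,-1],
  [-0.1,-0.97,0,0,0,-0.95,-1],
  [-0.1,-0.97,0,0,0,-0.95,-1],
  [-0.1,-0.97,0,0,0,-0.95,-1],
  [-0.1,-0.97,0,0,0,0,-1],
  [-0.1,-0.97,0,0,0,0,-1],
  [-0.1,-0.97,0,0,0,0,-1],
  [-0.1,-0.97,0,0,0,0,-1],
  [-0.1,-0.97,0,0,0,0,-1],
])

```text
t: 33.43
ee_pos: [0.6348, -0.351, 0.3667]
tool_rot: [-2.831, -1.358, 0.001]
ft_force: [-0.7, 0.1, -0.3]
finger_gap: 0.0857
grip_force: 0.0
```

>>> apply_moves([
  [-0.1,-0.97,0,0,0,0,-1],
  [-0.1,-0.97,0,0,0,0,-1],
  [-0.1,-0.97,0,0,0,0,-1],
  [-0.1,-0.97,0,0,0,0,-1],
  [0,0,0,0,0,0,-1],
  [0,0,0,0,0,0,-1],
])

```text
t: 33.93
ee_pos: [0.6244, -0.4485, 0.366]
tool_rot: [-2.833, -1.354, 0.002]
ft_force: [0.3, -0.5, 0.9]
finger_gap: 0.0852
grip_force: 0.0
```

```bash
python3 st.py
python3 - <<'E'
from h import *
M,im=look("wrist","w9.png"); np.save("w9P.npy",M); look("top","top4.png")
for k,(x,y,h) in {"B":(.5975,-.321,.165),"C":(.44,-.391,.14)}.items():
    print(k,"cap",proj(M,[x,y,h]).round(),"base",proj(M,[x,y,0]).round())
# black strip pixels near B body
g=im.max(2); x,y=.5975,-.321
for h in (.03,.05,.07,.09,.10):
    row=[]
    for th in range(0,360,10):
        q=proj(M,[x+.031*np.cos(np.radians(th)),y+.031*np.sin(np.radians(th)),h]); i,j=int(round(q[1])),int(round(q[0]))
        row.append(int(g[i,j]) if 0<=i<400 and 0<=j<640 else -1)
    print(h,row)
E
python3 diff.py top0.png top4.png
```

```text
33.93 j [ 0.43  0.73  0.26  0.93 -0.17  1.51 -0.04] p [ 0.6244 -0.4485  0.366 ] yaw 51.1 z [-0.002  0.001 -1.   ] gap 0.085 F [ 0.3 -0.5  0.9]
B cap [212.  83.] base [248.  87.]
C cap [159. 230.] base [201. 196.]
0.03 [225, 224, 233, 247, 247, 247, 247, 247, 247, 247, 247, 247, 247, 247, 247, 247, 247, 247, 244, 245, 247, 247, 247, 247, 246, 215, 201, 213, 216, 219, 148, 46, 80, 224, 225, 225]
0.05 [232, 243, 247, 247, 247, 247, 247, 247, 247, 247, 247, 247, 247, 247, 247, 247, 247, 247, 246, 246, 246, 246, 246, 247, 247, 240, 221, 215, 218, 219, 146, 48, 66, 224, 226, 227]
0.07 [247, 247, 247, 247, 247, 247, 247, 247, 247, 247, 247, 247, 247, 247, 247, 247, 247, 247, 247, 246, 237, 224, 232, 246, 247, 247, 247, 247, 245, 240, 164, 83, 105, 246, 247, 247]
0.09 [247, 247, 247, 247, 247, 247, 247, 247, 247, 245, 247, 247, 247, 247, 247, 247, 247, 247, 243, 247, 202, 191, 205, 200, 246, 247, 247, 247, 247, 247, 243, 60, 89, 247, 247, 247]
0.1 [247, 247, 247, 247, 247, 245, 243, 175, 138, 149, 247, 247, 247, 247, 247, 247, 247, 240, 124, 137, 120, 140, 126, 193, 216, 247, 247, 247, 247, 247, 244, 57, 123, 247, 247, 247]
A 61.0
B 11.6
C 67.8
mug 9.2
jar 5.7
```

>>> apply_moves([
  [-0.18,0.85,-0.5,0,0,0.33,-1],
  [-0.18,0.85,-0.5,0,0,0.33,-1],
  [-0.18,0.85,-0.5,0,0,0.33,-1],
  [-0.18,0.85,-0.5,0,0,0.33,-1],
  [-0.18,0.85,-0.5,0,0,0.33,-1],
  [-0.18,0.85,-0.5,0,0,0.33,-1],
  [0,0,0,0,0,0,-1],
  [0,0,0,0,0,0,-1],
])

```text
t: 34.7
ee_pos: [0.5984, -0.3177, 0.2927]
tool_rot: [-2.702, -1.6, -0.001]
ft_force: [0.1, -0.3, 0.4]
finger_gap: 0.0854
grip_force: 0.0
```

```bash
cat >> h.py <<'E'
def scan(M,im,x,y,hs):
    g=im.max(2)
    for h in hs:
        row=[]
        for th in range(0,360,10):
            q=proj(M,[x+.031*np.cos(np.radians(th)),y+.031*np.sin(np.radians(th)),h]); i,j=int(round(q[1])),int(round(q[0]))
            row.append(int(g[i,j]) if 0<=i<400 and 0<=j<640 else -1)
        print(h,row)
def capfit(M,im,x,y,h):   # brute-force: centre of bright cap-top disc vs surroundings
    g=im.astype(int).min(2); best=[]
    for dx in np.arange(-.02,.021,.002):
        for dy in np.arange(-.02,.021,.002):
            ins=[];out=[]
            for t in np.linspace(0,6.28,24):
                for r,l in ((.016,ins),(.023,out)):
                    q=proj(M,[x+dx+r*np.cos(t),y+dy+r*np.sin(t),h]).round().astype(int)
                    if 0<=q[1]<400 and 0<=q[0]<640: l.append(g[q[1],q[0]])
            if len(out)>16: best.append((np.std(ins),-abs(np.mean(ins)-np.mean(out)),dx,dy))
    best.sort(key=lambda b:b[0]+b[1]); print("capfit",np.round(best[:3],3).tolist())
E
python3 st.py
python3 - <<'E'
from h import *
M,im=look("wrist","w10.png"); np.save("w10P.npy",M); print(proj(M,[.5975,-.321,.165]))
capfit(M,im,.5975,-.321,.165)
M=np.load("w9P.npy"); im=cv2.imread("pics/w9.png")[:,:,::-1]; scan(M,im,.4405,-.3905,(.03,.05,.07,.08)); capfit(M,im,.4405,-.3905,.14)
E
```

```text
34.7 j [ 0.28  0.57  0.21  1.38 -0.12  1.21 -0.01] p [ 0.5984 -0.3177  0.2927] yaw 61.3 z [-0.     0.001 -1.   ] gap 0.085 F [ 0.1 -0.3  0.4]
[322.75645302 194.42388195]
capfit [[19.35, -81.0, 0.004, -0.006], [20.416, -79.5, 0.002, -0.004], [20.883, -75.167, 0.004, -0.004]]
0.03 [202, 201, 126, 86, 105, 123, 74, 67, 69, 70, 69, 86, 225, 230, 229, 215, 164, 161, 157, 159, 163, 179, 199, 247, 247, 247, 247, 239, 224, 222, 222, 201, 192, 194, 197, 200]
0.05 [203, 203, 94, 41, 145, 142, 73, 72, 69, 68, 81, 126, 206, 228, 225, 189, 162, 163, 166, 201, 189, 181, 177, 220, 247, 247, 247, 247, 247, 240, 223, 211, 192, 193, 198, 199]
0.07 [201, 204, 76, 42, 146, 159, 77, 70, 72, 83, 108, 109, 113, 167, 219, 174, 187, 226, 247, 247, 247, 247, 197, 190, 246, 247, 247, 247, 247, 247, 247, 247, 217, 208, 199, 201]
0.08 [223, 221, 112, 50, 148, 165, 71, 72, 85, 106, 107, 108, 109, 107, 107, 149, 198, 247, 247, 247, 247, 247, 247, 193, 245, 247, 247, 247, 247, 247, 247, 247, 229, 226, 226, 226]
capfit [[24.201, -120.958, -0.0, -0.006], [28.046, -117.917, 0.002, -0.006], [30.7, -115.833, -0.0, -0.004]]
```

>>> apply_moves([
  [0.06,-0.23,-0.81,0,0,0,-1],
  [0,0,-0.81,0,0,0,-1],
  [0,0,-0.81,0,0,0,-1],
  [0,0,-0.81,0,0,0,-1],
  [0,0,-0.81,0,0,0,-1],
  [0,0,-0.81,0,0,0,-1],
  [0,0,-0.81,0,0,0,-1],
  [0,0,-0.81,0,0,0,-1],
  [0,0,0,0,0,0,-1],
  [0,0,0,0,0,0,1],
], squeeze=70)

```text
t: 35.58
ee_pos: [0.5993, -0.3265, 0.1307]
tool_rot: [-2.706, -1.595, 0.001]
ft_force: [0.9, -0.6, 0.8]
finger_gap: 0.0756
grip_force: 0.0
```

>>> apply_moves([
  [0,0,0,0,0,0,1],
  [0,0,0,0,0,0,1],
  [0,0,0,0,0,0,1],
  [0,0,0,0,0,0,1],
  [0,0,0,0,0,0,1],
  [0,0,0,0,0,0,1],
  [0,0,0,0,0,0,1],
  [0,0,0,0,0,0,1],
])

```text
t: 36.25
ee_pos: [0.5999, -0.3264, 0.1324]
tool_rot: [2.705, 1.595, 0.002]
ft_force: [-3.3, 1.7, 9.5]
finger_gap: 0.0363
grip_force: 69.1
```

```bash
python3 st.py
```

```text
36.25 j [ 0.31  0.73  0.17  1.52 -0.15  0.9   0.02] p [ 0.5999 -0.3264  0.1324] yaw 61.0 z [ 0.002 -0.001 -1.   ] gap 0.036 F [-3.3  1.7  9.5]
```

>>> apply_moves([
  [0,0,0.82,0,0,0.5,1],
  [0,0,0.82,0,0,1,1],
  [0,0,0.82,0,0,1,1],
  [0,0,0.82,0,0,1,1],
  [0,0,0.82,0,0,1,1],
  [0.1,0.38,0,0,0,1,1],
  [0.1,0.38,0,0,0,1,1],
  [0.1,0.38,0,0,0,1,1],
  [0.1,0.38,0,0,0,1,1],
  [0.1,0.38,0,0,0,1,1],
])

```text
t: 37.08
ee_pos: [0.612, -0.2783, 0.2338]
tool_rot: [1.829, 2.554, -0.0]
ft_force: [0.9, -0.1, -3.3]
finger_gap: 0.0359
grip_force: 71.3
```

>>> apply_moves([
  [0.1,0.38,0,0,0,1,1],
  [0.1,0.38,0,0,0,1,1],
  [0.1,0.38,0,0,0,1,1],
  [0.1,0.38,0,0,0,1,1],
  [0.1,0.38,0,0,0,1,1],
  [0.1,0.38,0,0,0,1,1],
  [0.1,0.38,0,0,0,1,1],
  [0.1,0.38,0,0,0,1,1],
  [0.1,0.38,0,0,0,1,1],
  [0.1,0.38,0,0,0,1,1],
])

```text
t: 37.92
ee_pos: [0.6369, -0.1834, 0.2338]
tool_rot: [0.578, 3.088, -0.001]
ft_force: [0.2, -0.6, -3.5]
finger_gap: 0.0361
grip_force: 71.4
```

>>> apply_moves([
  [0.1,0.38,0,0,0,1,1],
  [0.1,0.38,0,0,0,1,1],
  [0.1,0.38,0,0,0,1,1],
  [0.1,0.38,0,0,0,1,1],
  [0.1,0.38,0,0,0,1,1],
  [0.1,0.38,0,0,0,1,1],
  [0.1,0.38,0,0,0,1,1],
  [0.1,0.38,0,0,0,1,1],
  [0.1,0.38,0,0,0,1,1],
  [0,0.38,0,0,0,1,1],
])

```text
t: 38.75
ee_pos: [0.6597, -0.0884, 0.2337]
tool_rot: [-0.781, 3.043, -0.001]
ft_force: [-0.2, 0.2, -2.7]
finger_gap: 0.0361
grip_force: 71.3
```

>>> apply_moves([
  [0,0,0,0,0,0.3,1],
  [0,0,0,0,0,0,1],
  [0,0,0,0,0,0,1],
])

```text
t: 39.0
ee_pos: [0.6594, -0.0897, 0.2335]
tool_rot: [0.809, -3.035, 0.001]
ft_force: [-0.1, -0.1, -3.7]
finger_gap: 0.0364
grip_force: 71.2
```

```bash
python3 st.py
python3 - <<'E'
from h import *
M,im=look("wrist","w11.png"); np.save("w11P.npy",M); look("scene","scene4.png"); look("top","top5.png")
scan(M,im,.66,-.088,(.11,.15,.19))
E
```

```text
39.0 j [ 0.33  0.62 -0.46  1.46  0.29  1.13  1.91] p [ 0.6594 -0.0897  0.2335] yaw -150.1 z [ 0.    -0.001 -1.   ] gap 0.036 F [-0.1 -0.1 -3.7]
0.11 [112, 114, 119, 113, 112, 114, 113, 144, 166, 165, 168, 168, 155, 97, 79, 52, 56, 77, 112, 119, 130, 143, 143, 146, 145, 146, 147, 149, 149, 188, 239, 236, 231, 169, 169, 111]
0.15 [115, 118, 140, 142, 129, 114, 113, 110, 152, 163, 166, 165, 170, 158, 170, 81, 88, 134, 143, 145, 145, 147, 145, 146, 146, 146, 149, 152, 247, 237, 237, 179, 165, 146, 115, 112]
0.19 [144, 136, 139, 137, 144, 139, 140, 141, 84, 91, 111, 167, 167, 138, 156, 170, 163, 139, 142, 146, 147, 149, 195, 238, 245, 245, 242, 237, 164, 164, 161, 161, 98, 88, 117, 145]
```

>>> apply_moves([
  [0,0,0,0,0,0,1],
  [0,0,0,0,0,0,1],
  [0,0,0,0,0,0,1],
  [0,0,0,0,0,0,1],
  [0,0,0,0,0,0,1],
  [0,0,0,0,0,0,1],
  [0,0,0,0,0,0,1],
  [0,0,0,0,0,0,1],
  [0,0,0,0,0,0,1],
  [0,0,0,0,0,0,1],
])

```text
t: 39.98
ee_pos: [0.6595, -0.0887, 0.2333]
tool_rot: [-0.814, 3.034, -0.0]
ft_force: [0.0, 0.3, -3.4]
finger_gap: 0.0367
grip_force: 71.2
```

>>> apply_moves([
  [0,0,0,0,0,0,1],
  [0,0,0,0,0,0,1],
  [0,0,0,0,0,0,1],
  [0,0,0,0,0,0,1],
  [0,0,0,0,0,0,1],
  [0,0,0,0,0,0,1],
  [0,0,0,0,0,0,1],
  [0,0,0,0,0,0,1],
  [0,0,0,0,0,0,1],
  [0,0,0,0,0,0,1],
])

```text
t: 40.82
ee_pos: [0.6595, -0.0887, 0.2333]
tool_rot: [-0.815, 3.034, -0.0]
ft_force: [-0.1, 0.4, -3.2]
finger_gap: 0.0363
grip_force: 71.2
```

>>> apply_moves([
  [0,0,0,0,0,0,1],
  [0,0,0,0,0,0,1],
  [0,0,0,0,0,-1,1],
  [0,0,0,0,0,-1,1],
  [0,0,0,0,0,-1,1],
  [0,0,0,0,0,-1,1],
  [0,0,0,0,0,-1,1],
  [0,0,0,0,0,-1,1],
  [0,0,0,0,0,-1,1],
  [0,0,0,0,0,-1,1],
])

```text
t: 41.65
ee_pos: [0.6595, -0.0886, 0.2333]
tool_rot: [0.279, 3.129, 0.0]
ft_force: [0.1, 0.0, -2.7]
finger_gap: 0.0364
grip_force: 71.1
```

>>> apply_moves([
  [0,0,0,0,0,-1,1],
  [0,0,0,0,0,-1,1],
  [0,0,0,0,0,-1,1],
  [0,0,0,0,0,-1,1],
  [0,0,0,0,0,-1,1],
  [0,0,0,0,0,-1,1],
  [0,0,0,0,0,-1,1],
  [0,0,0,0,0,-1,1],
  [0,0,0,0,0,-1,1],
  [0,0,0,0,0,-1,1],
])

```text
t: 42.48
ee_pos: [0.6595, -0.0885, 0.2333]
tool_rot: [-1.575, -2.718, -0.0]
ft_force: [-0.1, 0.7, -3.8]
finger_gap: 0.0362
grip_force: 71.1
```

>>> apply_moves([
  [0,0,0,0,0,-1,1],
  [0,0,0,0,0,-1,1],
  [0,0,0,0,0,-1,1],
  [0,0,0,0,0,-1,1],
  [0,0,0,0,0,-1,1],
  [0,0,0,0,0,-1,1],
  [0,0,0,0,0,0,1],
  [0,0,0,0,0,0,1],
  [0,0,0,0,0,0,1],
  [0,0,0,0,0,0,1],
])

```text
t: 43.32
ee_pos: [0.6594, -0.0886, 0.2333]
tool_rot: [-2.218, -2.225, -0.0]
ft_force: [0.6, -0.4, -4.3]
finger_gap: 0.0363
grip_force: 71.1
```

>>> apply_moves([
  [0,0,0,0,0,0,1],
  [0,0,0,0,0,0,1],
  [0,0,0,0,0,0,1],
  [0,0,0,0,0,0,1],
  [0,0,0,0,0,0,1],
  [0,0,0,0,0,0,1],
  [0,0,0,0,0,0,1],
  [0,0,0,0,0,0,1],
  [0,0,0,0,0,0,1],
  [0,0,0,0,0,0,1],
])

```text
t: 44.15
ee_pos: [0.6595, -0.0887, 0.2333]
tool_rot: [2.22, 2.222, -0.0]
ft_force: [0.2, 0.4, -3.6]
finger_gap: 0.0365
grip_force: 71.1
```

>>> apply_moves([
  [0,0,0,0,0,0,1],
  [0,0,0,0,0,0,1],
  [0,0,0,0,0,0,1],
  [0,0,0,0,0,0,1],
  [0,0,0,0,0,0,1],
  [0,0,0,0,0,0,1],
  [0,0,0,0,0,0,1],
  [0,0,0,0,0,0,1],
  [0,0,0,0,0,0,1],
  [0,0,0,0,0,0,1],
])

```text
t: 44.98
ee_pos: [0.6595, -0.0887, 0.2333]
tool_rot: [-2.22, -2.222, 0.0]
ft_force: [0.6, -0.6, -3.4]
finger_gap: 0.0365
grip_force: 71.1
```

>>> apply_moves([
  [0,0,0,0,0,0,1],
  [0,0,0,0,0,0,1],
  [0,0,0,0,0,-1,1],
  [0,0,0,0,0,-1,1],
  [0,0,0,0,0,-1,1],
  [0,0,0,0,0,-1,1],
  [0,0,0,0,0,-1,1],
  [0,0,0,0,0,-1,1],
  [0,0,0,0,0,-1,1],
  [0,0,0,0,0,-1,1],
])

```text
t: 45.82
ee_pos: [0.6595, -0.0886, 0.2333]
tool_rot: [-2.849, -1.323, -0.0]
ft_force: [0.6, -0.2, -3.3]
finger_gap: 0.0363
grip_force: 71.1
```

>>> apply_moves([
  [0,0,0,0,0,-1,1],
  [0,0,0,0,0,-1,1],
  [0,0,0,0,0,-1,1],
  [0,0,0,0,0,-1,1],
  [0,0,0,0,0,-1,1],
  [0,0,0,0,0,-1,1],
  [0,0,0,0,0,-1,1],
  [0,0,0,0,0,-1,1],
  [0,0,0,0,0,-1,1],
  [0,0,0,0,0,-1,1],
])

```text
t: 46.65
ee_pos: [0.6595, -0.0885, 0.2333]
tool_rot: [-3.141, 0.005, -0.0]
ft_force: [-0.2, 0.1, -3.0]
finger_gap: 0.0361
grip_force: 71.1
```

>>> apply_moves([
  [0,0,0,0,0,-1,1],
  [0,0,0,0,0,-1,1],
  [0,0,0,0,0,-1,1],
  [0,0,0,0,0,-1,1],
  [0,0,0,0,0,-1,1],
  [0,0,0,0,0,-1,1],
  [0,0,0,0,0,0,1],
  [0,0,0,0,0,0,1],
  [0,0,0,0,0,0,1],
  [0,0,0,0,0,0,1],
])

```text
t: 47.48
ee_pos: [0.6595, -0.0887, 0.2333]
tool_rot: [-3.036, 0.808, -0.0]
ft_force: [0.3, -1.0, -3.1]
finger_gap: 0.0364
grip_force: 71.1
```

>>> apply_moves([
  [0,0,0,0,0,0,1],
  [0,0,0,0,0,0,1],
  [0,0,0,0,0,0,1],
  [0,0,0,0,0,0,1],
  [0,0,0,0,0,0,1],
  [0,0,0,0,0,0,1],
  [0,0,0,0,0,0,1],
  [0,0,0,0,0,0,1],
  [0,0,0,0,0,0,1],
  [0,0,0,0,0,0,1],
])

```text
t: 48.32
ee_pos: [0.6595, -0.0887, 0.2333]
tool_rot: [3.035, -0.812, -0.0]
ft_force: [0.2, -0.3, -4.1]
finger_gap: 0.0365
grip_force: 71.1
```

>>> apply_moves([
  [0,0,0,0,0,0,1],
  [0,0,0,0,0,0,1],
  [0,0,0,0,0,0,1],
  [0,0,0,0,0,0,1],
  [0,0,0,0,0,0,1],
  [0,0,0,0,0,0,1],
  [0,0,0,0,0,0,1],
  [0,0,0,0,0,0,1],
  [0,0,0,0,0,0,1],
  [0,0,0,0,0,0,1],
])

```text
t: 49.15
ee_pos: [0.6595, -0.0886, 0.2333]
tool_rot: [-3.035, 0.812, -0.0]
ft_force: [-0.4, 0.1, -2.8]
finger_gap: 0.0365
grip_force: 71.1
```

```bash
python3 st.py
```

```text
49.15 j [-0.3   0.65  0.57  1.5  -0.37  1.1  -1.75] p [ 0.6595 -0.0886  0.2333] yaw -29.9 z [ 0.  0. -1.] gap 0.037 F [-0.4  0.1 -2.8]
```

Run:
```python
from h import *
im=cv2.imread("pics/scene4.png")[:,:,::-1]; scan(P("scene"),im,.6595,-.0886,(.13,.16,.18,.20))
im=viewer.capture("scene"); scan(P("scene"),im,.6595,-.0886,(.13,.16,.18,.20))
```

```text
0.13 [104, 154, 129, 134, 132, 154, 217, 248, 227, 229, 229, 229, 229, 240, 127, 120, 117, 104, 21, 9, 10, 41, 165, 164, 205, 237, 240, 247, 163, 162, 164, 135, 130, 111, 100, 70]
0.16 [164, 163, 161, 157, 154, 150, 145, 145, 138, 119, 0, 5, 102, 118, 119, 118, 109, 113, 107, 73, 11, 9, 86, 103, 104, 103, 172, 241, 241, 242, 230, 128, 87, 83, 67, 128]
0.18 [136, 164, 162, 160, 153, 147, 145, 144, 142, 109, 11, 9, 102, 103, 109, 104, 104, 157, 149, 143, 53, 110, 78, 105, 107, 105, 111, 144, 223, 241, 245, 190, 46, 48, 109, 82]
0.2 [156, 162, 162, 158, 154, 149, 144, 142, 143, 110, 11, 10, 45, 137, 111, 121, 122, 149, 70, 21, 35, 74, 83, 121, 123, 112, 103, 118, 126, 135, 123, 236, 134, 93, 58, 126]
0.13 [161, 164, 163, 158, 156, 159, 220, 249, 229, 230, 107, 118, 119, 131, 136, 115, 88, 126, 130, 134, 143, 163, 165, 167, 167, 206, 241, 242, 253, 170, 165, 168, 170, 156, 146, 139]
0.16 [164, 162, 162, 160, 155, 151, 148, 146, 145, 142, 138, 131, 126, 90, 78, 77, 77, 106, 144, 155, 154, 157, 80, 45, 22, 22, 81, 215, 242, 243, 245, 177, 155, 144, 144, 167]
0.18 [167, 164, 164, 159, 154, 151, 148, 145, 143, 142, 138, 134, 119, 118, 75, 64, 67, 122, 148, 144, 145, 74, 20, 23, 49, 45, 18, 63, 114, 242, 242, 245, 211, 129, 154, 146]
0.2 [175, 169, 170, 159, 142, 154, 149, 145, 142, 140, 137, 134, 131, 105, 65, 72, 58, 109, 121, 124, 121, 80, 25, 26, 79, 196, 88, 51, 151, 217, 250, 243, 244, 237, 242, 234]
```

>>> apply_moves([
  [0,-0.2,0.9,0,0,0,1],
  [0,-0.2,0.9,0,0,0,1],
  [0,-0.1,0.9,0,0,1,1],
  [0,0,0.9,0,0,1,1],
  [0,0,0.9,0,0,1,1],
  [0,0,0.9,0,0,1,1],
  [0,0,0.7,0,0,1,1],
  [0,0.7,0,0,0,1,1],
  [0,0.7,0,0,0,1,1],
  [0,0.7,0,0,0,1,1],
])

```text
t: 50.03
ee_pos: [0.6594, -0.0483, 0.3861]
tool_rot: [-3.129, -0.281, -0.001]
ft_force: [0.4, -0.1, -2.9]
finger_gap: 0.0365
grip_force: 71.1
```

>>> apply_moves([
  [-0.3,0.9,0,0,0,1,1],
  [-0.3,0.9,0,0,0,1,1],
  [-0.3,0.9,0,0,0,1,1],
  [-0.3,0.9,0,0,0,1,1],
  [-0.3,0.9,0,0,0,1,1],
  [-0.3,0.9,0,0,0,1,1],
  [-0.3,0.9,0,0,0,1,1],
  [-0.3,0.9,0,0,0,1,1],
  [-0.3,0.9,0,0,0,1,1],
  [-0.3,0.8,0,0,0,1,1],
])

```text
t: 50.87
ee_pos: [0.5839, 0.1752, 0.3859]
tool_rot: [-2.716, -1.578, -0.0]
ft_force: [1.1, 0.2, -2.9]
finger_gap: 0.0364
grip_force: 71.1
```

>>> apply_moves([
  [0,0,0,0,0,1,1],
  [0,0,0,0,0,1,1],
  [0,0,0,0,0,1,1],
  [0,0,0,0,0,1,1],
  [0,0,0,0,0,1,1],
  [0,0,0,0,0,1,1],
  [0,0,0,0,0,1,1],
  [0,0,0,0,0,1,1],
  [0,0,0,0,0,1,1],
  [0,0,0,0,0,1,1],
])

```text
t: 51.7
ee_pos: [0.5845, 0.1736, 0.3858]
tool_rot: [1.796, 2.578, -0.0]
ft_force: [-1.3, 0.2, -3.6]
finger_gap: 0.0363
grip_force: 71.4
```

>>> apply_moves([
  [0,0,0,0,0,1,1],
  [0,0,0,0,0,1,1],
  [0,0,0,0,0,0.5,1],
  [0,0,0,0,0,0,1],
])

```text
t: 52.03
ee_pos: [0.5845, 0.1736, 0.3858]
tool_rot: [-1.507, -2.756, 0.0]
ft_force: [-0.3, -0.3, -2.3]
finger_gap: 0.0364
grip_force: 71.4
```

>>> apply_moves([
  [0,0,0,0.844,0.537,0,1],
  [0,0,0,0.844,0.537,0,1],
  [0,0,0,0.844,0.537,0,1],
  [0,0,0,0.844,0.537,0,1],
  [0,0,0,0.844,0.537,0,1],
  [0,0,0,0.844,0.537,0,1],
  [0,0,0,0.844,0.537,0,1],
  [0,0,0,0.844,0.537,0,1],
  [0,0,0,0.844,0.537,0,1],
  [0,0,0,0,0,0,1],
])

```text
t: 52.87
ee_pos: [0.5852, 0.1711, 0.3829]
tool_rot: [-1.164, -2.104, -0.48]
ft_force: [0.7, -0.9, -4.4]
finger_gap: 0.0362
grip_force: 71.4
```

```bash
python3 st.py
python3 - <<'E'
from h import *
rack(2,.165,.0019)
s=sensors.sense(); print("pre", ((seat[2]-tx*(.1324+.1)+tz*.01-s["ee_pos"])/.025).round(2))
E
```

```text
52.87 j [ 0.03  0.63 -0.14  1.27 -0.61  1.65  0.54] p [0.5852 0.1711 0.3829] yaw 121.9 z [-0.382  0.599 -0.704] gap 0.036 F [ 0.7 -0.9 -4.4]
base rel seat: along -0.2367 lat 0.0180 norm 0.0939 tilt err deg 0.87 rotfix(units) [-0.05 -0.04 -0.01]
in 6mm norm [-1.62  3.88 -9.08]
2mm norm [-1.56  3.79 -9.19]
pre [-0.21  1.66 -6.22]
```

>>> apply_moves([
  [-0.03,0.22,-0.9,0,0,0,1],
  [-0.03,0.22,-0.9,0,0,0,1],
  [-0.03,0.22,-0.9,0,0,0,1],
  [-0.03,0.22,-0.9,0,0,0,1],
  [-0.03,0.22,-0.9,0,0,0,1],
  [-0.03,0.22,-0.9,0,0,0,1],
  [-0.03,0.22,-0.9,0,0,0,1],
  [0,0,0,0,0,0,1],
  [0,0,0,0,0,0,1],
])

```text
t: 53.62
ee_pos: [0.579, 0.2127, 0.2285]
tool_rot: [-1.158, -2.115, -0.479]
ft_force: [-0.0, 0.3, -2.3]
finger_gap: 0.0365
grip_force: 71.4
```

```bash
python3 -c "
from h import *
rack(2,.165,.0019)"
```

```text
base rel seat: along -0.1003 lat 0.0011 norm 0.0110 tilt err deg 0.83 rotfix(units) [ 0.02 -0.01 -0.02]
in 6mm norm [-1.37  2.22 -2.9 ]
2mm norm [-1.31  2.12 -3.01]
```

>>> apply_moves([
  [-0.22,0.357,-0.51,0,0,0,1],
  [-0.22,0.357,-0.51,0,0,0,1],
  [-0.22,0.357,-0.51,0,0,0,1],
  [-0.22,0.357,-0.51,0,0,0,1],
  [-0.22,0.357,-0.51,0,0,0,1],
  [-0.22,0.357,-0.51,0,0,0,1],
  [0,0,0,0,0,0,1],
  [0,0,0,0,0,0,1],
])

```text
t: 54.28
ee_pos: [0.5468, 0.2663, 0.1533]
tool_rot: [-1.158, -2.115, -0.482]
ft_force: [-0.1, 1.9, -3.0]
finger_gap: 0.0358
grip_force: 71.3
```

```bash
python3 -c "
from h import *
rack(2,.165,.0019)"
```

```text
base rel seat: along -0.0030 lat -0.0007 norm 0.0021 tilt err deg 0.82 rotfix(units) [0.01 0.   0.  ]
in 6mm norm [-0.08  0.07  0.11]
2mm norm [-0.02 -0.02 -0.01]
```

>>> apply_moves([
  [0,0,0,0,0,0,0.3],
  [0,0,0,0,0,0,0],
  [0,0,0,0,0,0,-0.3],
  [0,0,0,0,0,0,-0.4],
  [0,0,0,0,0,0,-0.4],
  [0,0,0,0,0,0,-0.4],
  [0,0,0,0,0,0,-0.4],
  [0,0,0,0,0,0,-0.4],
  [0,0,0,0,0,0,-0.4],
])

```text
t: 55.03
ee_pos: [0.5462, 0.2659, 0.1518]
tool_rot: [-1.158, -2.113, -0.481]
ft_force: [0.1, 0.6, 0.3]
finger_gap: 0.06
grip_force: 0.0
```

>>> apply_moves([
  [0.38,-0.6,0.7,0,0,0,-0.4],
  [0.38,-0.6,0.7,0,0,0,-0.4],
  [0.38,-0.6,0.7,0,0,0,-0.4],
  [0.38,-0.6,0.7,0,0,0,-0.4],
  [0.38,-0.6,0.7,0,0,0,-0.4],
])

```text
t: 55.45
ee_pos: [0.594, 0.1901, 0.2402]
tool_rot: [-1.158, -2.113, -0.481]
ft_force: [-0.2, 0.4, -0.3]
finger_gap: 0.0602
grip_force: 0.0
```

```bash
python3 st.py
python3 - <<'E'
from h import *
M,im=look("wrist","w12.png"); np.save("w12P.npy",M)
def cf(k,H):
    g=im.astype(int).min(2); best=[]
    for a in np.arange(-.02,.021,.002):
        for b in np.arange(-.02,.021,.002):
            v=[]
            for r in (.015,.024):
                l=[]
                for t in np.linspace(0,6.28,24):
                    q=proj(M,seat[k]-tx*(H-a)+yr*(b+r*np.cos(t))+tz*r*np.sin(t)).round().astype(int)
                    if 0<=q[1]<400 and 0<=q[0]<640: l.append(g[q[1],q[0]])
                v.append(l)
            if len(v[1])>14: best.append((np.std(v[0])-abs(np.mean(v[0])-np.mean(v[1])),a,b))
    print(k,np.round(sorted(best)[:3],3).tolist(), proj(M,seat[k]-tx*H).round())
cf(2,.165); cf(3,.19)
E
```

```text
55.45 j [ 0.01  0.76 -0.15  1.39 -0.6   1.42  0.68] p [0.594  0.1901 0.2402] yaw 122.6 z [-0.38   0.597 -0.707] gap 0.06 F [-0.2  0.4 -0.3]
2 [[-8.758, 0.02, -0.0], [-5.616, 0.02, 0.002], [-2.091, 0.02, -0.002]] [323. 201.]
3 [[-105.656, 0.01, -0.006], [-105.597, 0.014, -0.008], [-105.261, 0.006, -0.004]] [470. 212.]
```

>>> apply_moves([
  [0.1,-0.3,0.5,0,0,0,-0.4],
  [0,-0.3,0.5,-0.844,-0.537,0,-0.4],
  [0,-0.3,0.5,-0.844,-0.537,0,-0.4],
  [0,-0.3,0.5,-0.844,-0.537,0,-0.4],
  [0,-0.3,0.5,-0.844,-0.537,0,-0.4],
  [0,-0.3,0.5,-0.844,-0.537,0,-0.4],
  [0,-0.3,0.5,-0.844,-0.537,0,-0.4],
  [0,-0.3,0.5,-0.844,-0.537,0,-0.4],
  [0,-0.3,0.5,-0.844,-0.537,0,-0.4],
  [0,-0.3,0.5,-0.844,-0.537,0,-0.4],
])

```text
t: 56.33
ee_pos: [0.5963, 0.1156, 0.3655]
tool_rot: [1.508, 2.751, -0.001]
ft_force: [0.1, 0.2, 0.1]
finger_gap: 0.0594
grip_force: 0.0
```

>>> apply_moves([
  [-0.1,-0.98,0,0,0,1,-1],
  [-0.1,-0.98,0,0,0,1,-1],
  [-0.1,-0.98,0,0,0,1,-1],
  [-0.1,-0.98,0,0,0,1,-1],
  [-0.1,-0.98,0,0,0,0,-1],
  [-0.1,-0.98,0,0,0,0,-1],
  [-0.1,-0.98,0,0,0,0,-1],
  [-0.1,-0.98,0,0,0,0,-1],
  [-0.1,-0.98,0,0,0,0,-1],
  [-0.1,-0.98,0,0,0,0,-1],
])

```text
t: 57.17
ee_pos: [0.5709, -0.1301, 0.3643]
tool_rot: [1.008, 2.975, 0.0]
ft_force: [0.2, 0.2, 0.3]
finger_gap: 0.0856
grip_force: 0.0
```

>>> apply_moves([
  [-0.1,-0.98,0,0,0,0,-1],
  [-0.1,-0.98,0,0,0,0,-1],
  [-0.1,-0.98,0,0,0,0,-1],
  [-0.1,-0.98,0,0,0,0,-1],
  [-0.1,-0.98,0,0,0,0,-1],
  [-0.1,-0.98,0,0,0,0,-1],
  [-0.1,-0.98,0,0,0,0,-1],
  [-0.1,-0.98,0,0,0,0,-1],
  [0,0,0,0,0,0,-1],
  [0,0,0,0,0,0,-1],
])

```text
t: 58.0
ee_pos: [0.5507, -0.3262, 0.3639]
tool_rot: [-1.011, -2.974, 0.0]
ft_force: [0.3, 0.8, -1.2]
finger_gap: 0.0857
grip_force: 0.0
```

```bash
python3 st.py
python3 - <<'E'
from h import *
M,im=look("wrist","w13.png"); np.save("w13P.npy",M); look("top","top6.png"); look("scene","scene6.png")
print(proj(M,[.4405,-.395,.14]).round(),proj(M,[.4405,-.395,0]).round())
capfit(M,im,.4405,-.395,.14); scan(M,im,.4405,-.395,(.03,.05,.07,.08))
E
python3 diff.py top0.png top6.png
```

```text
58.0 j [ 0.34  0.45  0.15  1.38 -0.07  1.31  1.41] p [ 0.5507 -0.3262  0.3639] yaw 142.4 z [-0.001  0.    -1.   ] gap 0.086 F [ 0.3  0.8 -1.2]
[202. 120.] [235. 114.]
capfit [[1.607, -90.5, 0.002, -0.002], [0.0, -85.75, -0.0, -0.0], [0.0, -85.333, 0.002, -0.0]]
0.03 [240, 240, 207, 55, 55, 206, 227, 226, 229, 226, 227, 222, 208, 130, 159, 211, 245, 246, 246, 246, 235, 247, 247, 247, 247, 247, 247, 247, 247, 244, 247, 247, 247, 247, 247, 242]
0.05 [242, 242, 207, 59, 57, 199, 230, 232, 234, 236, 236, 236, 229, 159, 211, 221, 245, 246, 246, 246, 247, 247, 247, 247, 247, 247, 247, 247, 247, 247, 247, 247, 247, 247, 247, 247]
0.07 [247, 247, 247, 97, 94, 211, 235, 242, 243, 238, 246, 247, 228, 211, 148, 223, 240, 247, 247, 247, 247, 247, 247, 247, 247, 247, 247, 247, 247, 247, 247, 247, 247, 247, 247, 247]
0.08 [247, 247, 247, 95, 93, 245, 247, 247, 247, 247, 247, 247, 240, 216, 159, 165, 189, 226, 225, 228, 246, 247, 247, 247, 247, 247, 247, 247, 247, 247, 247, 247, 247, 247, 247, 247]
A 63.2
B 65.3
C 74.5
mug 6.0
jar 3.8
```

>>> apply_moves([
  [-0.73,-0.465,-0.5,0,0,0,-1],
  [-0.73,-0.465,-0.5,0,0,0,-1],
  [-0.73,-0.465,-0.5,0,0,0,-1],
  [-0.73,-0.465,-0.5,0,0,0,-1],
  [-0.73,-0.465,-0.5,0,0,0,-1],
  [-0.73,-0.465,-0.5,0,0,0,-1],
  [0,0,0,0,0,0,-1],
  [0,0,0,0,0,0,-1],
])

```text
t: 58.82
ee_pos: [0.4413, -0.3945, 0.2892]
tool_rot: [-1.009, -2.975, -0.001]
ft_force: [0.6, 1.2, 0.9]
finger_gap: 0.0855
grip_force: 0.0
```

```bash
python3 st.py
python3 - <<'E'
from h import *
M,im=look("wrist","w14.png"); capfit(M,im,.4415,-.396,.14)
E
```

```text
58.82 j [ 0.51  0.42  0.17  1.63 -0.08  1.1   1.62] p [ 0.4413 -0.3945  0.2892] yaw 142.5 z [-0.  0. -1.] gap 0.085 F [0.6 1.2 0.9]
capfit [[0.0, -85.542, 0.002, 0.002], [0.0, -84.458, -0.0, -0.0], [3.034, -86.708, 0.002, -0.0]]
```

>>> apply_moves([
  [0,-0.04,-0.92,0,0,0,-1],
  [0,0,-0.92,0,0,0,-1],
  [0,0,-0.92,0,0,0,-1],
  [0,0,-0.92,0,0,0,-1],
  [0,0,-0.92,0,0,0,-1],
  [0,0,-0.92,0,0,0,-1],
  [0,0,-0.92,0,0,0,-1],
  [0,0,-0.92,0,0,0,-1],
  [0,0,0,0,0,0,-1],
  [0,0,0,0,0,0,1],
], squeeze=70)

```text
t: 59.7
ee_pos: [0.4425, -0.3949, 0.1053]
tool_rot: [-1.006, -2.975, -0.001]
ft_force: [0.1, 0.3, 0.1]
finger_gap: 0.0752
grip_force: 0.0
```

>>> apply_moves([
  [0,0,0,0,0,0,1],
  [0,0,0,0,0,0,1],
  [0,0,0,0,0,0,1],
  [0,0,0,0,0,0,1],
  [0,0,0,0,0,0,1],
  [0,0,0,0,0,0,1],
  [0,0,0,0,0,0,1],
  [0,0,0,0,0,0,1],
])

```text
t: 60.37
ee_pos: [0.4424, -0.3965, 0.1069]
tool_rot: [1.008, 2.973, -0.001]
ft_force: [0.1, 1.0, 11.0]
finger_gap: 0.0365
grip_force: 69.2
```

```bash
python3 st.py
```

```text
60.37 j [ 0.54  0.63  0.13  1.79 -0.12  0.72  1.65] p [ 0.4424 -0.3965  0.1069] yaw 142.5 z [ 0.002 -0.001 -1.   ] gap 0.037 F [ 0.1  1.  11. ]
```

>>> apply_moves([
  [0,0,0.97,0,0,0,1],
  [0,0,0.97,0,0,0,1],
  [0,0,0.97,0,0,0.8,1],
  [0,0,0.97,0,0,0.8,1],
  [0,0,0.97,0,0,0.8,1],
  [0.9,0.5,0,0,0,0.8,1],
  [0.9,0.5,0,0,0,0.8,1],
  [0.9,0.5,0,0,0,0.8,1],
  [0.9,0.5,0,0,0,0.8,1],
  [0.9,0.5,0,0,0,0.8,1],
])

```text
t: 61.2
ee_pos: [0.5554, -0.3325, 0.2271]
tool_rot: [0.144, 3.138, -0.0]
ft_force: [0.3, 0.0, -1.8]
finger_gap: 0.0366
grip_force: 71.0
```

>>> apply_moves([
  [0.42,0.98,0,0,0,0.8,1],
  [0.42,0.98,0,0,0,0.8,1],
  [0.42,0.98,0,0,0,0.8,1],
  [0.42,0.98,0,0,0,0.8,1],
  [0.42,0.98,0,0,0,0.8,1],
  [0.42,0.98,0,0,0,0.8,1],
  [0.42,0.98,0,0,0,0.8,1],
  [0.42,0.98,0,0,0,0.8,1],
  [0.42,0.98,0,0,0,0.5,1],
  [0.42,0.98,0,0,0,0,1],
])

```text
t: 62.03
ee_pos: [0.6596, -0.0871, 0.2271]
tool_rot: [-0.793, 3.039, -0.0]
ft_force: [0.8, -0.7, -2.3]
finger_gap: 0.0361
grip_force: 71.1
```

>>> apply_moves([
  [0,0,0,0,0,0,1],
  [0,0,0,0,0,0,1],
  [0,0,0,0,0,0,1],
])

```text
t: 62.28
ee_pos: [0.6591, -0.0888, 0.2267]
tool_rot: [0.788, -3.041, 0.001]
ft_force: [0.9, 0.0, -2.7]
finger_gap: 0.0363
grip_force: 71.1
```

```bash
python3 st.py
python3 - <<'E'
from h import *
M,im=look("scene","scene7.png"); s=sensors.sense()["ee_pos"]
scan(M,im,s[0],s[1],(.16,.18,.19,.20))
E
```

```text
62.28 j [ 0.15  0.59 -0.17  1.48  0.11  1.07  2.04] p [ 0.6591 -0.0888  0.2267] yaw -151.0 z [-0.    -0.001 -1.   ] gap 0.036 F [ 0.9  0.  -2.7]
0.16 [125, 158, 154, 160, 156, 151, 147, 143, 143, 139, 104, 3, 6, 71, 78, 99, 98, 39, 31, 19, 27, 100, 77, 105, 106, 104, 110, 215, 241, 242, 165, 132, 47, 47, 47, 82]
0.18 [110, 142, 162, 158, 153, 149, 147, 144, 144, 144, 99, 19, 6, 10, 98, 130, 150, 154, 135, 28, 48, 108, 88, 105, 107, 102, 100, 124, 134, 243, 251, 179, 126, 50, 49, 47]
0.19 [127, 156, 160, 157, 155, 150, 146, 144, 143, 142, 91, 6, 12, 13, 130, 150, 156, 144, 47, 21, 49, 90, 71, 124, 126, 104, 98, 117, 141, 140, 239, 231, 42, 46, 50, 49]
0.2 [132, 162, 156, 156, 153, 149, 151, 151, 144, 151, 95, 11, 9, 91, 150, 156, 152, 76, 22, 21, 22, 19, 95, 122, 122, 119, 117, 100, 19, 113, 62, 59, 43, 42, 46, 79]
```

>>> apply_moves([
  [0,0,0,0,0,-0.6,1],
  [0,0,0,0,0,-0.6,1],
  [0,0,0,0,0,0,1],
  [0,0,0,0,0,0,1],
  [0,0,0,0,0,0,1],
  [0,0,0,0,0,0,1],
  [0,0,0,0,0,0,1],
  [0,0,0,0,0,0,1],
  [0,0,0,0,0,0,1],
  [0,0,0,0,0,0,1],
])

```text
t: 63.17
ee_pos: [0.6592, -0.0884, 0.2265]
tool_rot: [0.628, -3.078, -0.0]
ft_force: [-0.5, 0.2, -1.4]
finger_gap: 0.0366
grip_force: 71.1
```

>>> apply_moves([
  [0,0,0,0,0,0,1],
  [0,0,0,0,0,0,1],
  [0,0,0,0,0,0,1],
  [0,0,0,0,0,0,1],
  [0,0,0,0,0,0,1],
  [0,0,0,0,0,0,1],
  [0,0,0,0,0,0,1],
  [0,0,0,0,0,0,1],
  [0,0,0,0,0,0,1],
  [0,0,0,0,0,0,1],
])

```text
t: 64.0
ee_pos: [0.6592, -0.0884, 0.2265]
tool_rot: [0.628, -3.078, 0.0]
ft_force: [-0.7, -0.1, -2.3]
finger_gap: 0.0364
grip_force: 71.1
```

>>> apply_moves([
  [0,0,0,0,0,0,1],
  [0,0,0,0,0,0,1],
  [0,0,0,0,0,0,1],
  [0,0,0,0,0,0,1],
  [0,0,0,0,0,0,1],
  [0,0,0,0,0,0,1],
  [0,0,0,0,0,-1,1],
  [0,0,0,0,0,-1,1],
  [0,0,0,0,0,-1,1],
  [0,0,0,0,0,-1,1],
])

```text
t: 64.83
ee_pos: [0.6592, -0.0884, 0.2265]
tool_rot: [0.077, -3.141, -0.0]
ft_force: [-0.4, 0.7, -2.4]
finger_gap: 0.0363
grip_force: 71.1
```

>>> apply_moves([
  [0,0,0,0,0,-1,1],
  [0,0,0,0,0,-1,1],
  [0,0,0,0,0,-1,1],
  [0,0,0,0,0,-1,1],
  [0,0,0,0,0,-1,1],
  [0,0,0,0,0,-1,1],
  [0,0,0,0,0,-1,1],
  [0,0,0,0,0,-1,1],
  [0,0,0,0,0,-1,1],
  [0,0,0,0,0,-1,1],
])

```text
t: 65.67
ee_pos: [0.6592, -0.0883, 0.2266]
tool_rot: [1.257, 2.879, 0.0]
ft_force: [-0.3, -0.2, -2.4]
finger_gap: 0.0364
grip_force: 71.1
```

>>> apply_moves([
  [0,0,0,0,0,-1,1],
  [0,0,0,0,0,-1,1],
  [0,0,0,0,0,-1,1],
  [0,0,0,0,0,-1,1],
  [0,0,0,0,0,-1,1],
  [0,0,0,0,0,-1,1],
  [0,0,0,0,0,-1,1],
  [0,0,0,0,0,-1,1],
  [0,0,0,0,0,-1,1],
  [0,0,0,0,0,-1,1],
])

```text
t: 66.5
ee_pos: [0.6592, -0.0882, 0.2266]
tool_rot: [-2.356, -2.078, -0.0]
ft_force: [-1.2, -0.5, -1.8]
finger_gap: 0.0363
grip_force: 71.1
```

>>> apply_moves([
  [0,0,0,0,0,0,1],
  [0,0,0,0,0,0,1],
  [0,0,0,0,0,0,1],
  [0,0,0,0,0,0,1],
  [0,0,0,0,0,0,1],
  [0,0,0,0,0,0,1],
  [0,0,0,0,0,0,1],
  [0,0,0,0,0,0,1],
  [0,0,0,0,0,0,1],
  [0,0,0,0,0,0,1],
])

```text
t: 67.33
ee_pos: [0.6592, -0.0884, 0.2265]
tool_rot: [-2.352, -2.083, 0.0]
ft_force: [-0.1, -0.9, -2.2]
finger_gap: 0.0366
grip_force: 71.1
```

>>> apply_moves([
  [0,0,0,0,0,0,1],
  [0,0,0,0,0,0,1],
  [0,0,0,0,0,0,1],
  [0,0,0,0,0,0,1],
  [0,0,0,0,0,0,1],
  [0,0,0,0,0,0,1],
  [0,0,0,0,0,0,1],
  [0,0,0,0,0,0,1],
  [0,0,0,0,0,0,1],
  [0,0,0,0,0,0,1],
])

```text
t: 68.17
ee_pos: [0.6592, -0.0884, 0.2265]
tool_rot: [2.352, 2.083, -0.0]
ft_force: [-0.3, -0.0, -2.4]
finger_gap: 0.0364
grip_force: 71.1
```

>>> apply_moves([
  [0,0,0,0,0,0,1],
  [0,0,0,0,0,0,1],
  [0,0,0,0,0,0,1],
  [0,0,0,0,0,0,1],
  [0,0,0,0,0,0,1],
  [0,0,0,0,0,0,1],
  [0,0,0,0,0,-1,1],
  [0,0,0,0,0,-1,1],
  [0,0,0,0,0,-1,1],
  [0,0,0,0,0,-1,1],
])

```text
t: 69.0
ee_pos: [0.6592, -0.0883, 0.2266]
tool_rot: [2.681, 1.637, 0.0]
ft_force: [-0.5, -0.4, -2.2]
finger_gap: 0.0363
grip_force: 71.1
```

>>> apply_moves([
  [0,0,0,0,0,-1,1],
  [0,0,0,0,0,-1,1],
  [0,0,0,0,0,-1,1],
  [0,0,0,0,0,-1,1],
  [0,0,0,0,0,-1,1],
  [0,0,0,0,0,-1,1],
  [0,0,0,0,0,-1,1],
  [0,0,0,0,0,-1,1],
  [0,0,0,0,0,-1,1],
  [0,0,0,0,0,-1,1],
])

```text
t: 69.83
ee_pos: [0.6592, -0.0882, 0.2266]
tool_rot: [-3.122, -0.351, -0.0]
ft_force: [-1.2, 0.2, -2.6]
finger_gap: 0.0361
grip_force: 71.1
```

>>> apply_moves([
  [0,0,0,0,0,-1,1],
  [0,0,0,0,0,-1,1],
  [0,0,0,0,0,-1,1],
  [0,0,0,0,0,-1,1],
  [0,0,0,0,0,-1,1],
  [0,0,0,0,0,-1,1],
  [0,0,0,0,0,-1,1],
  [0,0,0,0,0,-1,1],
  [0,0,0,0,0,-1,1],
  [0,0,0,0,0,-1,1],
])

```text
t: 70.67
ee_pos: [0.6593, -0.0882, 0.2266]
tool_rot: [-2.977, 1.001, -0.0]
ft_force: [0.2, 0.0, -1.9]
finger_gap: 0.0359
grip_force: 71.1
```

>>> apply_moves([
  [0,0,0,0,0,0,1],
  [0,0,0,0,0,0,1],
  [0,0,0,0,0,0,1],
  [0,0,0,0,0,0,1],
  [0,0,0,0,0,0,1],
  [0,0,0,0,0,0,1],
  [0,0,0,0,0,0,1],
  [0,0,0,0,0,0,1],
  [0,0,0,0,0,0,1],
  [0,0,0,0,0,0,1],
])

```text
t: 71.5
ee_pos: [0.6592, -0.0883, 0.2265]
tool_rot: [-2.98, 0.995, 0.0]
ft_force: [0.7, -0.0, -2.5]
finger_gap: 0.036
grip_force: 71.1
```

>>> apply_moves([
  [0,0,0,0,0,0,1],
  [0,0,0,0,0,0,1],
  [0,0,0,0,0,0,1],
  [0,0,0,0,0,0,1],
  [0,0,0,0,0,0,1],
  [0,0,0,0,0,0,1],
  [0,0,0,0,0,0,1],
  [0,0,0,0,0,0,1],
  [0,0,0,0,0,0,1],
  [0,0,0,0,0,0,1],
])

```text
t: 72.33
ee_pos: [0.6592, -0.0883, 0.2265]
tool_rot: [-2.98, 0.995, -0.0]
ft_force: [0.0, 0.2, -2.4]
finger_gap: 0.0365
grip_force: 71.1
```

>>> apply_moves([
  [0,0,0,0,0,0,1],
  [0,0,0,0,0,0,1],
  [0,0,0,0,0,0,1],
  [0,0,0,0,0,0,1],
])

```text
t: 72.67
ee_pos: [0.6592, -0.0883, 0.2265]
tool_rot: [-2.98, 0.995, 0.0]
ft_force: [0.6, 0.0, -2.9]
finger_gap: 0.0362
grip_force: 71.1
```

```bash
python3 st.py
python3 - <<'E'
from h import *
M,im=look("scene","scene8.png"); look("top","top8.png")
E
```

```text
72.67 j [-0.47  0.78  0.92  1.52 -0.65  1.17 -1.65] p [ 0.6592 -0.0883  0.2265] yaw -36.9 z [-0.  0. -1.] gap 0.036 F [ 0.6  0.  -2.9]
```

>>> apply_moves([
  [0,-0.2,0.9,0,0,0,1],
  [0,-0.2,0.9,0,0,0.9,1],
  [0,-0.1,0.9,0,0,1,1],
  [0,0,0.9,0,0,1,1],
  [0,0,0.9,0,0,1,1],
  [0,0,0.9,0,0,1,1],
  [-0.3,0.3,0.2,0,0,1,1],
  [-0.5,0.7,0,0,0,1,1],
  [-0.5,0.7,0,0,0,1,1],
  [-0.5,0.7,0,0,0,1,1],
])

```text
t: 73.6
ee_pos: [0.6135, -0.0405, 0.3665]
tool_rot: [3.134, 0.213, 0.0]
ft_force: [0.3, 0.2, -2.7]
finger_gap: 0.0367
grip_force: 71.2
```

>>> apply_moves([
  [-0.5,0.8,0,0,0,1,1],
  [-0.5,0.8,0,0,0,1,1],
  [-0.5,0.8,0,0,0,1,1],
  [-0.5,0.8,0,0,0,1,1],
  [-0.5,0.8,0,0,0,1,1],
  [-0.5,0.8,0,0,0,1,1],
  [-0.5,0.8,0,0,0,1,1],
  [-0.5,0.8,0,0,0,1,1],
  [-0.5,0.5,0,0,0,1,1],
  [0,0,0,0,0,1,1],
])

```text
t: 74.43
ee_pos: [0.4998, 0.1345, 0.3666]
tool_rot: [-2.746, -1.522, 0.0]
ft_force: [0.4, -0.3, -2.2]
finger_gap: 0.0364
grip_force: 71.3
```

>>> apply_moves([
  [0,0,0,0,0,1,1],
  [0,0,0,0,0,1,1],
  [0,0,0,0,0,1,1],
  [0,0,0,0,0,1,1],
  [0,0,0,0,0,1,1],
  [0,0,0,0,0,1,1],
  [0,0,0,0,0,1,1],
  [0,0,0,0,0,1,1],
  [0,0,0,0,0,1,1],
  [0,0,0,0,0,1,1],
])

```text
t: 75.27
ee_pos: [0.5017, 0.1314, 0.3666]
tool_rot: [1.851, 2.538, 0.0]
ft_force: [0.8, 0.8, -2.0]
finger_gap: 0.0364
grip_force: 71.3
```

>>> apply_moves([
  [0,0,0,0,0,1,1],
  [0,0,0,0,0,1,1],
  [0,0,0,0,0,1,1],
  [0,0,0,0,0,0,1],
  [0,0,0,0,0,0,1],
])

```text
t: 75.68
ee_pos: [0.5017, 0.1314, 0.3666]
tool_rot: [1.514, 2.753, 0.0]
ft_force: [0.6, -0.5, -1.4]
finger_gap: 0.0367
grip_force: 71.3
```

```bash
python3 st.py
```

```text
75.68 j [-0.72  0.24  0.44  1.7  -0.11  1.22  0.31] p [0.5017 0.1314 0.3666] yaw 122.4 z [ 0.  0. -1.] gap 0.037 F [ 0.6 -0.5 -1.4]
```

>>> apply_moves([
  [0,0,0,0.844,0.537,0,1],
  [0,0,0,0.844,0.537,0,1],
  [0,0,0,0.844,0.537,0,1],
  [0,0,0,0.844,0.537,0,1],
  [0,0,0,0.844,0.537,0,1],
  [0,0,0,0.844,0.537,0,1],
  [0,0,0,0.844,0.537,0,1],
  [0,0,0,0.844,0.537,0,1],
  [0,0,0,0.844,0.537,0,1],
  [0,0,0,0,0,0,1],
])

```text
t: 76.52
ee_pos: [0.5021, 0.1298, 0.3644]
tool_rot: [-1.164, -2.103, -0.48]
ft_force: [0.8, -0.8, -3.4]
finger_gap: 0.0364
grip_force: 71.3
```

```bash
python3 st.py
python3 - <<'E'
from h import *
rack(1,.14,.0014)
s=sensors.sense(); print("pre", ((seat[1]-tx*(.1069+.1)+tz*.01-s["ee_pos"])/.025).round(2))
E
```

```text
76.52 j [-0.22  0.52  0.36  1.56 -0.75  1.68  0.85] p [0.5021 0.1298 0.3644] yaw 121.9 z [-0.382  0.6   -0.703] gap 0.036 F [ 0.8 -0.8 -3.4]
base rel seat: along -0.2422 lat 0.0182 norm 0.0876 tilt err deg 0.88 rotfix(units) [-0.05 -0.04 -0.01]
in 6mm norm [-1.79  4.17 -9.06]
2mm norm [-1.73  4.07 -9.17]
pre [-0.38  1.95 -6.2 ]
```

>>> apply_moves([
  [-0.05,0.26,-0.9,0,0,0,1],
  [-0.05,0.26,-0.9,0,0,0,1],
  [-0.05,0.26,-0.9,0,0,0,1],
  [-0.05,0.26,-0.9,0,0,0,1],
  [-0.05,0.26,-0.9,0,0,0,1],
  [-0.05,0.26,-0.9,0,0,0,1],
  [-0.05,0.26,-0.9,0,0,0,1],
  [0,0,0,0,0,0,1],
  [0,0,0,0,0,0,1],
])

```text
t: 77.27
ee_pos: [0.4928, 0.1773, 0.2092]
tool_rot: [-1.159, -2.114, -0.478]
ft_force: [0.8, 0.0, -2.0]
finger_gap: 0.0365
grip_force: 71.2
```

```bash
python3 st.py; python3 -c "
from h import *
rack(1,.14,.0014)"
```

```text
77.27 j [-0.26  0.67  0.3   1.73 -0.83  1.4   1.01] p [0.4928 0.1773 0.2092] yaw 122.5 z [-0.38   0.595 -0.708] gap 0.037 F [ 0.8  0.  -2. ]
base rel seat: along -0.1006 lat 0.0007 norm 0.0090 tilt err deg 0.83 rotfix(units) [ 0.02 -0.01 -0.02]
in 6mm norm [-1.42  2.27 -2.85]
2mm norm [-1.36  2.17 -2.96]
```

>>> apply_moves([
  [-0.23,0.365,-0.5,0,0,0,1],
  [-0.23,0.365,-0.5,0,0,0,1],
  [-0.23,0.365,-0.5,0,0,0,1],
  [-0.23,0.365,-0.5,0,0,0,1],
  [-0.23,0.365,-0.5,0,0,0,1],
  [-0.23,0.365,-0.5,0,0,0,1],
  [0,0,0,0,0,0,1],
  [0,0,0,0,0,0,1],
])

```text
t: 77.93
ee_pos: [0.4592, 0.2317, 0.1353]
tool_rot: [-1.158, -2.115, -0.482]
ft_force: [0.4, 0.8, -1.9]
finger_gap: 0.0362
grip_force: 71.3
```

```bash
python3 st.py; python3 -c "
from h import *
rack(1,.14,.0014)"
```

```text
77.93 j [-0.33  0.74  0.24  1.85 -0.93  1.21  1.09] p [0.4592 0.2317 0.1353] yaw 122.6 z [-0.379  0.596 -0.708] gap 0.036 F [ 0.4  0.8 -1.9]
base rel seat: along -0.0031 lat -0.0003 norm 0.0020 tilt err deg 0.82 rotfix(units) [ 0.01  0.   -0.  ]
in 6mm norm [-0.07  0.09  0.11]
2mm norm [-0.01 -0.01 -0.01]
```

>>> apply_moves([
  [0,0,0,0,0,0,0.3],
  [0,0,0,0,0,0,0],
  [0,0,0,0,0,0,-0.3],
  [0,0,0,0,0,0,-0.4],
  [0,0,0,0,0,0,-0.4],
  [0,0,0,0,0,0,-0.4],
  [0,0,0,0,0,0,-0.4],
  [0,0,0,0,0,0,-0.4],
  [0,0,0,0,0,0,-0.4],
])

```text
t: 78.68
ee_pos: [0.4584, 0.2319, 0.134]
tool_rot: [-1.158, -2.113, -0.481]
ft_force: [0.1, -0.2, 0.4]
finger_gap: 0.06
grip_force: 0.0
```

>>> apply_moves([
  [0.38,-0.6,0.7,0,0,0,-0.4],
  [0.38,-0.6,0.7,0,0,0,-0.4],
  [0.38,-0.6,0.7,0,0,0,-0.4],
  [0.38,-0.6,0.7,0,0,0,-0.4],
  [0.38,-0.6,0.7,0,0,0,-0.4],
])

```text
t: 79.1
ee_pos: [0.5062, 0.1561, 0.2224]
tool_rot: [-1.158, -2.113, -0.481]
ft_force: [-0.1, 0.8, -0.5]
finger_gap: 0.0595
grip_force: 0.0
```

>>> apply_moves([
  [0,0,0.8,0,0,0,-0.4],
  [0,0,0.8,-0.844,-0.537,0,-0.4],
  [0,0,0.8,-0.844,-0.537,0,-0.4],
  [0,0,0.8,-0.844,-0.537,0,-0.4],
  [0,0,0.8,-0.844,-0.537,0,-0.4],
  [0,0,0.5,-0.844,-0.537,0,-0.4],
  [0,-0.3,0,-0.844,-0.537,0,-1],
  [0,-0.3,0,-0.844,-0.537,0,-1],
  [0,-0.3,0,-0.844,-0.537,0,-1],
  [0,-0.3,0,-0.844,-0.537,0,-1],
])

```text
t: 79.93
ee_pos: [0.5062, 0.1266, 0.3347]
tool_rot: [1.507, 2.751, -0.0]
ft_force: [-0.5, 0.0, -0.7]
finger_gap: 0.0857
grip_force: 0.0
```

>>> apply_moves([
  [-0.3,-0.4,-0.3,0,0,-0.95,-1],
  [-0.3,-0.4,-0.3,0,0,-0.95,-1],
  [-0.3,-0.4,-0.3,0,0,-0.95,-1],
  [-0.3,-0.4,-0.3,0,0,-0.95,-1],
  [-0.3,-0.4,-0.3,0,0,-0.95,-1],
  [-0.3,-0.4,-0.3,0,0,-0.95,-1],
  [-0.3,-0.4,-0.3,0,0,-0.95,-1],
  [-0.3,-0.4,-0.3,0,0,-0.95,-1],
  [-0.3,-0.4,-0.3,0,0,-0.95,-1],
  [-0.3,-0.4,-0.3,0,0,-0.95,-1],
])

```text
t: 80.77
ee_pos: [0.4304, 0.0265, 0.2588]
tool_rot: [-2.495, -1.908, -0.0]
ft_force: [-0.2, 0.4, 0.6]
finger_gap: 0.0853
grip_force: 0.0
```

```bash
python3 st.py
python3 - <<'E'
from h import *
M,im=look("wrist","w15.png"); np.save("w15P.npy",M)
# dial: bright ring centre at z .038 -> grey/ring; print bright low-sat blob and handle darkness axis
g=im.astype(int).min(2); mask=(g>120).astype(np.uint8)
n,l,st,c=cv2.connectedComponentsWithStats(mask)
for i in range(1,n):
    if st[i,4]>150: print(st[i].tolist(),c[i].round(),onz(M,c[i],.037).round(3))
print(proj(M,[.424,.021,.037]).round())
E
```

```text
80.77 j [-0.8   0.21  0.71  2.07 -0.18  0.91 -0.26] p [0.4304 0.0265 0.2588] yaw 74.8 z [ 0.  0. -1.] gap 0.085 F [-0.2  0.4  0.6]
[276, 0, 97, 52, 2662] [325.  17.] [0.47  0.161]
[437, 41, 203, 223, 24173] [566. 155.] [ 0.675 -0.027]
[264, 116, 111, 109, 6913] [320. 168.] [0.428 0.026]
[0, 198, 102, 135, 8086] [ 56. 260.] [0.117 0.002]
[157, 259, 47, 60, 609] [178. 289.] [ 0.235 -0.067]
[445, 259, 46, 60, 617] [469. 289.] [ 0.556 -0.154]
[604, 290, 36, 64, 1471] [626. 318.] [ 0.727 -0.239]
[317. 174.]
```

>>> apply_moves([
  [-0.2,-0.16,-0.88,0,0,0,-1],
  [0,0,-0.88,0,0,0,-1],
  [0,0,-0.88,0,0,0,-1],
  [0,0,-0.88,0,0,0,-1],
  [0,0,-0.88,0,0,0,-1],
  [0,0,-0.88,0,0,0,-1],
  [0,0,-0.88,0,0,0,-1],
  [0,0,-0.88,0,0,0,-1],
  [0,0,-0.88,0,0,0,-1],
  [0,0,0,0,0,0,1],
], squeeze=30)

```text
t: 81.65
ee_pos: [0.4247, 0.0229, 0.0585]
tool_rot: [-2.489, -1.914, 0.005]
ft_force: [-0.7, 0.1, 0.5]
finger_gap: 0.0753
grip_force: 0.0
```

>>> apply_moves([
  [0,0,0,0,0,0,1],
  [0,0,0,0,0,0,1],
  [0,0,0,0,0,0,1],
  [0,0,0,0,0,0,1],
  [0,0,0,0,0,0,1],
  [0,0,0,0,0,0,1],
  [0,0,0,0,0,0,1],
  [0,0,0,0,0,0,1],
  [0,0,0,0,0,0,1],
])

```text
t: 82.4
ee_pos: [0.4232, 0.024, 0.0616]
tool_rot: [-2.486, -1.912, 0.004]
ft_force: [-18.1, 7.1, 26.6]
finger_gap: 0.0151
grip_force: 32.5
```

```bash
python3 st.py
```

```text
82.4 j [-0.5   0.57  0.4   2.25 -0.55  0.42  0.09] p [0.4232 0.024  0.0616] yaw 75.1 z [-0.005  0.002 -1.   ] gap 0.015 F [-18.1   7.1  26.6]
```

>>> apply_moves([
  [-0.1,0.05,0.1,0,0,1,1],
  [0,0,0,0,0,1,1],
  [0,0,0,0,0,1,1],
  [0,0,0,0,0,1,1],
  [0,0,0,0,0,1,1],
  [0,0,0,0,0,1,1],
  [0,0,0,0,0,1,1],
  [0,0,0,0,0,1,1],
  [0,0,0,0,0,1,1],
])

```text
t: 83.15
ee_pos: [0.4218, 0.0241, 0.0635]
tool_rot: [-1.562, -2.723, 0.003]
ft_force: [-7.4, 0.1, -9.3]
finger_gap: 0.0152
grip_force: 35.1
```

>>> apply_moves([
  [0,0,0,0,0,1,1],
  [0,0,0,0,0,1,1],
  [0,0,0,0,0,1,1],
  [0,0,0,0,0,1,1],
  [0,0,0,0,0,1,1],
  [0,0,0,0,0,1,1],
  [0,0,0,0,0,1,1],
  [0,0,0,0,0,1,1],
  [0,0,0,0,0,0.3,1],
  [0,0,0,0,0,0,1],
])

```text
t: 83.98
ee_pos: [0.4212, 0.0233, 0.0635]
tool_rot: [-0.501, -3.097, 0.003]
ft_force: [-9.8, -2.3, -3.3]
finger_gap: 0.015
grip_force: 36.2
```

```bash
python3 st.py
```

```text
83.98 j [-0.21  0.52  0.02  2.24 -0.02  0.39  1.08] p [0.4212 0.0233 0.0635] yaw 161.6 z [-0.004 -0.001 -1.   ] gap 0.015 F [-9.8 -2.3 -3.3]
```

>>> apply_moves([
  [0,0,0,0,0,0,-1],
  [0,0,0,0,0,0,-1],
  [0,0,0,0,0,0,-1],
  [0,0,0,0,0,0,-1],
  [0,0,0,0,0,0,-1],
  [0,0,0,0,0,0,-1],
  [0,0,0.5,0,0,0,-1],
  [0,0,1,0,0,0,-1],
  [0,0,1,0,0,0,-1],
  [0,0,1,0,0,0,-1],
])

```text
t: 84.82
ee_pos: [0.4231, 0.0241, 0.1521]
tool_rot: [-0.504, -3.1, 0.0]
ft_force: [0.1, 0.3, -0.1]
finger_gap: 0.0853
grip_force: 0.0
```

>>> apply_moves([
  [0,0,1,0,0,-1,-1],
  [0,0,1,0,0,-1,-1],
  [0,0,1,0,0,-1,-1],
  [0,0,1,0,0,-1,-1],
  [0,0,1,0,0,-1,-1],
  [0,0,1,0,0,-1,-1],
  [0.2,0.2,1,0,0,-1,-1],
  [0.2,0.2,1,0,0,-1,-1],
  [0.2,0.2,0,0,0,0,-1],
  [0,0,0,0,0,0,-1],
])

```text
t: 85.65
ee_pos: [0.4393, 0.0401, 0.3517]
tool_rot: [1.531, 2.742, 0.003]
ft_force: [-0.2, -0.3, -0.9]
finger_gap: 0.085
grip_force: 0.0
```

```bash
python3 st.py
python3 - <<'E'
from h import *
M,w=look("wrist","w16.png"); np.save("w16P.npy",M); _,t=look("top","top9.png"); _,s=look("scene","scene9.png")
for k,H in ((1,.14),(2,.165),(3,.19)):
    for n,I in (("wrist",M),("top",P("top")),("scene",P("scene"))):
        print(k,n,"cap",proj(I,seat[k]-tx*H).round(),"base",proj(I,seat[k]).round())
o=np.zeros((600,800,3),np.uint8); f=lambda a,z:cv2.resize(a[:,:,::-1],z,interpolation=2)
o[:340,:544]=f(w,(544,340)); o[340:,:400]=f(s[230:390,330:490][:,:],(400,260)); o[340:,400:]=f(t[140:280,170:385],(400,260))
cv2.imwrite("pics/m2.png",o)
E
python3 diff.py top0.png top9.png
```

```text
85.65 j [-0.37  0.09  0.15  1.89 -0.02  1.16  0.35] p [0.4393 0.0401 0.3517] yaw 121.6 z [ 0.002  0.001 -1.   ] gap 0.085 F [-0.2 -0.3 -0.9]
1 wrist cap [458.  23.] base [433. -62.]
1 top cap [236. 229.] base [217. 246.]
1 scene cap [428. 261.] base [458. 292.]
2 wrist cap [575.  41.] base [520. -63.]
2 top cap [225. 202.] base [203. 224.]
2 scene cap [410. 288.] base [447. 324.]
3 wrist cap [702.  60.] base [608. -64.]
3 top cap [215. 175.] base [190. 202.]
3 scene cap [390. 318.] base [436. 359.]
A 57.7
B 57.1
C 51.8
mug 2.6
jar 1.6
```

View pics/m2.png

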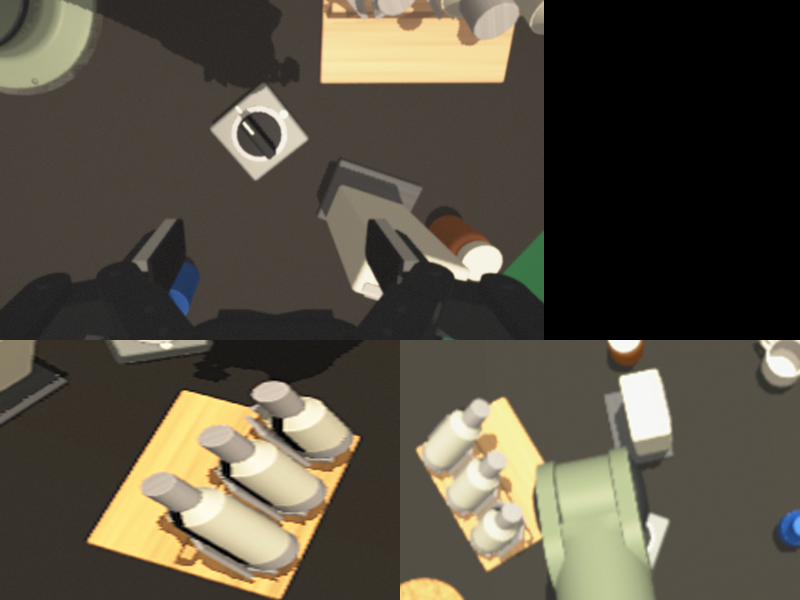

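```bash
cat > fit.py <<'E'
from h import *
from scipy.optimize import minimize
V=[]
for n,f in (("top","top9.png"),("scene","scene9.png")):
    im=cv2.imread("pics/"+f); hsv=cv2.cvtColor(im,cv2.COLOR_BGR2HSV)
    m=((hsv[:,:,1]<75)&(hsv[:,:,2]>95)).astype(np.uint8); V.append((P(n),cv2.resize(m*255,None,fx=4,fy=4,interpolation=cv2.INTER_LINEAR)>127))
T=np.linspace(0,6.28,40)
def circ(o,ax,u,v,s,r): return [o-ax*s+r*(u*np.cos(t)+v*np.sin(t)) for t in T]
def cost(p,k,H,ret=False):
    a,b,c,dt,dl=p; c0=seat[k]+tx*a+yr*b+tz*c
    ax=R.from_rotvec(yr*dt+tz*dl).apply(tx/np.linalg.norm(tx)); u=yr; v=np.cross(ax,u); out=0
    for M,m in V:
        s=np.zeros(m.shape,np.uint8); roi=s.copy()
        pj=lambda L:np.array([(proj(M,x)+.5)*4 for x in L],np.float32).round().astype(np.int32)
        cv2.fillConvexPoly(s,cv2.convexHull(pj(circ(c0,ax,u,v,H-45e-3,.019)+circ(c0,ax,u,v,H,.019))),1)
        cv2.fillConvexPoly(s,cv2.convexHull(pj(circ(c0,ax,u,v,0,.031)+circ(c0,ax,u,v,H-.060,.031))),1)
        cv2.fillConvexPoly(s,cv2.convexHull(pj(circ(c0,ax,u,v,H-.06,.031)+circ(c0,ax,u,v,H-.045,.019))),1)
        cv2.fillConvexPoly(roi,cv2.convexHull(pj(circ(seat[k],tx,yr,tz,H-.09,.042)+circ(seat[k],tx,yr,tz,H+.03,.042))),1)
        r=roi>0; out+=((s>0)!=m)[r].sum()/r.sum()
    return out
for k,H in ((1,.14),(2,.165),(3,.19)):
    z=[0,0,0,0,0]; best=min((minimize(cost,[a,0,0,0,0],args=(k,H),method="Nelder-Mead",options=dict(initial_simplex=np.vstack([[a,0,0,0,0]]+[[a+.006*(i==0),.006*(i==1),.006*(i==2),.06*(i==3),.06*(i==4)] for i in range(5)]))) for a in (-.01,.01)),key=lambda q:q.fun)
    sl=[(a,round(cost([a/1000,0,0,0,0],k,H),3)) for a in (-20,-10,-5,0,5,10,15,20,30)]
    print(k,best.x.round(3),round(best.fun,3),round(cost(z,k,H),3),sl)
E
python3 fit.py
```

```text
1 [-0.001  0.005  0.01   0.12   0.042] 0.377 0.555 [(-20, np.float64(0.632)), (-10, np.float64(0.591)), (-5, np.float64(0.57)), (0, np.float64(0.555)), (5, np.float64(0.542)), (10, np.float64(0.529)), (15, np.float64(0.518)), (20, np.float64(0.512)), (30, np.float64(0.522))]
2 [0.001 0.004 0.006 0.057 0.026] 0.129 0.303 [(-20, np.float64(0.436)), (-10, np.float64(0.368)), (-5, np.float64(0.336)), (0, np.float64(0.303)), (5, np.float64(0.272)), (10, np.float64(0.251)), (15, np.float64(0.244)), (20, np.float64(0.258)), (30, np.float64(0.303))]
3 [ 0.002  0.003  0.01  -0.018  0.02 ] 0.096 0.19 [(-20, np.float64(0.331)), (-10, np.float64(0.258)), (-5, np.float64(0.224)), (0, np.float64(0.19)), (5, np.float64(0.169)), (10, np.float64(0.171)), (15, np.float64(0.19)), (20, np.float64(0.216)), (30, np.float64(0.266))]
```

>>> apply_moves([
  [0.3,0.6,0.3,0,0,0,-1],
  [0.3,0.6,0.3,0,0,0,-1],
  [0.3,0.6,0.3,0,0,0,-1],
  [0.3,0.6,0.3,0,0,0,-1],
  [0.3,0.6,0.3,0,0,0,-1],
  [0.3,0.6,0.3,0,0,0,-1],
  [0,0,0,0,0,0,-1],
  [0,0,0,0,0,0,-1],
])

```text
t: 86.47
ee_pos: [0.4832, 0.1291, 0.3951]
tool_rot: [-1.532, -2.742, 0.002]
ft_force: [-0.2, -0.1, -0.0]
finger_gap: 0.0851
grip_force: 0.0
```

```bash
python3 st.py
python3 - <<'E'
from h import *
M,w=look("wrist","w17.png"); np.save("w17P.npy",M); look("scene","scene10.png"); look("top","top10.png")
for k,H in ((1,.14),(2,.165),(3,.19)): print(k,proj(M,seat[k]-tx*H).round(),proj(M,seat[k]).round())
E
sed -e 's/^V=\[\]/V=[]; wm=np.load("w17P.npy")/' -e 's/("top","top9.png"),("scene","scene9.png")/("wrist","w17.png"),("scene","scene10.png")/' -e 's/V.append((P(n),/V.append((wm if n=="wrist" else P(n),/' fit.py > fit2.py; python3 fit2.py
```

```text
86.47 j [-0.46  0.18  0.1   1.68 -0.02  1.28  0.19] p [0.4832 0.1291 0.3951] yaw 121.6 z [-0.001 -0.001 -1.   ] gap 0.085 F [-0.2 -0.1 -0. ]
1 [356.  88.] [350.   4.]
2 [451. 105.] [426.   3.]
3 [552. 123.] [503.   2.]
1 [-0.001  0.01   0.006  0.142  0.075] 0.213 0.41 [(-20, np.float64(0.498)), (-10, np.float64(0.442)), (-5, np.float64(0.425)), (0, np.float64(0.41)), (5, np.float64(0.395)), (10, np.float64(0.378)), (15, np.float64(0.363)), (20, np.float64(0.354)), (30, np.float64(0.372))]
2 [0.003 0.001 0.004 0.058 0.007] 0.134 0.301 [(-20, np.float64(0.439)), (-10, np.float64(0.367)), (-5, np.float64(0.333)), (0, np.float64(0.301)), (5, np.float64(0.272)), (10, np.float64(0.254)), (15, np.float64(0.258)), (20, np.float64(0.282)), (30, np.float64(0.329))]
3 [ 0.002  0.005  0.008 -0.017  0.023] 0.075 0.154 [(-20, np.float64(0.316)), (-10, np.float64(0.234)), (-5, np.float64(0.192)), (0, np.float64(0.154)), (5, np.float64(0.138)), (10, np.float64(0.154)), (15, np.float64(0.181)), (20, np.float64(0.211)), (30, np.float64(0.263))]
```

```bash
sed -i 's/H-.09,.042/max(H-.09,.1),.036/; s/H+.03,.042/H+.025,.036/' fit2.py; sed -i 's/a,b,c,dt,dl=p/a,b,c,dt,dl=p; a=.002/' fit2.py; python3 fit2.py | cut -c1-75
python3 - <<'E'
from h import *
# straight look: cap row profile for bottle 1 in wrist picture, along the axis direction from base to beyond the cap (S,V)
M=np.load("w17P.npy"); hsv=cv2.cvtColor(cv2.imread("pics/w17.png"),cv2.COLOR_BGR2HSV)
for k,H in ((1,.14),(2,.165),(3,.19)):
    print(k,[(int(1000*s),int(hsv[int(q[1]),int(q[0]),1]),int(hsv[int(q[1]),int(q[0]),2])) for s in np.arange(H-.05,H+.05,.006) for q in [proj(M,seat[k]-tx*s+tz*.0)]])
E
```

```text
1 [-0.019  0.012 -0.012  0.247  0.074] 0.137 0.403 [(-20, np.float64(0.403)
2 [-0.01  -0.001  0.003  0.067 -0.008] 0.081 0.271 [(-20, np.float64(0.271)
3 [-0.009  0.001  0.005  0.006 -0.004] 0.084 0.157 [(-20, np.float64(0.157)
1 [(90, 38, 212), (96, 40, 211), (102, 39, 210), (108, 38, 215), (114, 38, 213), (120, 39, 211), (126, 39, 209), (132, 39, 191), (138, 91, 246), (144, 88, 246), (150, 88, 246), (156, 86, 246), (162, 82, 246), (168, 83, 246), (174, 87, 246), (180, 77, 246), (186, 81, 246)]
2 [(115, 36, 155), (121, 38, 160), (127, 40, 158), (133, 36, 161), (139, 38, 210), (145, 38, 207), (151, 37, 206), (157, 36, 205), (163, 36, 204), (169, 45, 206), (175, 89, 246), (181, 86, 246), (187, 85, 246), (193, 87, 246), (199, 93, 245), (205, 55, 74), (211, 56, 73)]
3 [(140, 35, 151), (146, 38, 153), (152, 39, 152), (158, 37, 152), (164, 38, 155), (170, 38, 155), (176, 39, 201), (182, 39, 202), (188, 40, 205), (194, 38, 201), (200, 36, 119), (206, 52, 69), (212, 51, 70), (218, 49, 73), (224, 45, 73), (230, 53, 72), (236, 52, 69)]
```

```bash
cat > disc.py <<'E'
from h import *
from scipy.optimize import least_squares
M=np.load("w17P.npy"); im=cv2.imread("pics/w17.png"); hsv=cv2.cvtColor(im,cv2.COLOR_BGR2HSV)
m=((hsv[:,:,1]<60)&(hsv[:,:,2]>182)&(hsv[:,:,2]<238)).astype(np.uint8); m=cv2.morphologyEx(m,cv2.MORPH_OPEN,np.ones((3,3)))
n,l,st,c=cv2.connectedComponentsWithStats(m)
for i in range(1,n):
    if st[i,4]>120 and st[i,1]<200: print(st[i].tolist(),c[i].round(1))
for k,(u0,u1,v0,v1) in {1:(310,400,20,140),2:(400,500,40,150),3:(500,610,60,170)}.items():
    g=hsv[v0:v1:6,u0:u1:5]; print(k); print("\n".join(" ".join("%3d"%v if s<60 else "  ." for s,v in zip(r[:,1],r[:,2])) for r in g))
E
python3 disc.py
```

```text
[336, 0, 44, 16, 421] [358.2   5. ]
[414, 0, 56, 65, 1834] [437.5  24.3]
[498, 0, 68, 86, 2978] [528.1  34.6]
[327, 15, 20, 36, 325] [335.2  33.1]
[371, 22, 14, 19, 178] [378.4  31.9]
[60, 46, 13, 54, 306] [66.9 73.9]
[340, 50, 38, 34, 990] [358.3  66.6]
[436, 77, 39, 32, 881] [455.   92.9]
[533, 104, 42, 28, 776] [554.2 117.9]
[228, 141, 45, 30, 739] [251.3 157.2]
[204, 164, 95, 70, 1820] [249.9 198.5]
1
 44   . 120 120 143 171 237 240 242 243 244 243 242 241 234 153   . 154
 41   . 120 120 150 203 233 239 242 241 240 243 241 238 235 158   . 155
 46   . 120 123 204 220 230 178 157 167 168 163 226 233 228 169   . 153
 47   . 121 129 198 211 166 144 154 169 169 168 156 224 210 106 160   .
 46   . 119 146 183 188 117 144 156 169 166 166 157  94  34 145 159   .
 43   . 117 145 208 147 118 145 159 187 192 181 161 121 113 153 156   .
  .   . 114 124 159 131 117 181 213 213 216 207 213 150 148 190 191   .
 44   .   .   . 178 117 139 213 216 211 211 215 211 207 202   .   .   .
 45   .   .   .   . 144 184 209 212 215 209 209 215 208   .   .   .   .
 44   .   .   .   .   . 175 210 208 210 213
[... 3244 characters left out ...]
   .   .  72  72  72  94 198 193 193 198 204 193 139  68  71  71  69  73  68  69  72
  .   .  71  70  70  69  74 100 165 163 128  87  74  71  69  71  72  70  73  69  69  68
 73  72  70  72  71  72  71  71  72  73  72  70  68  72  71  74  70  70  70  70  71  69
 73  72  72  72  72  71  71  69  73  70  71  74  71  69  70  69  71  70  71  70  69  71
 72  74  71  71  72  71  72  69  72  73  70  69  72  71  73  72  72  70  71  69  71  70
 72  74  74  70  70  73  72  73  74  73  74  70  71  72  69  71  71  70  70  73  71  68
 71  70  72  72  72  71  69  73  70  74  71  71  70  73  70  76  70  69  73  70  71  72
 73  71  70  72  72  73  72  70  72  70  72  71  69  73  72  70  70  68  72  73  71   .
```

Run:
```python
from h import *
from scipy.optimize import least_squares
M=np.load("w17P.npy"); t0=tx/np.linalg.norm(tx); T=np.linspace(0,2*np.pi,72,endpoint=False)
def box(k,H,a,b,dt,dl):
    ax=R.from_rotvec(yr*dt+tz*dl).apply(t0); v=np.cross(ax,yr); v/=np.linalg.norm(v); u=np.cross(v,ax)
    q=np.array([proj(M,seat[k]+t0*a+yr*b-ax*H+.019*(u*np.cos(t)+v*np.sin(t))) for t in T]); return np.r_[q.min(0),q.max(0)]
for k,H,o in ((1,.14,(339.5,49.5,378,84)),(2,.165,(435.5,76.5,475,109)),(3,.19,(532.5,103.5,575,132))):
    print(k,"pred",box(k,H,0,0,0,0).round(),"obs",o)
    for a in (0,.005,.01):
        s=least_squares(lambda p:box(k,H,a,p[0],p[1],p[2])-o,[0,0,0],x_scale=[.005,.05,.05]); print(" a",a,"b,dt,dl",s.x.round(3),"res",s.fun.round(1))
    s=least_squares(lambda p:box(k,H,p[2],p[0],p[1],0)-o,[0,0,0],x_scale=[.005,.05,.005]); print(" free a: b,dt,a",s.x.round(3),"res",s.fun.round(1))
```

```text
1 pred [337.  73. 375. 101.] obs (339.5, 49.5, 378, 84)
 a 0 b,dt,dl [0.023 0.159 0.175] res [ 0.1 -0.5 -0.1  0.7]
 a 0.005 b,dt,dl [0.011 0.14  0.09 ] res [ 0.  -0.1 -0.   0.2]
 a 0.01 b,dt,dl [-0.004  0.116 -0.011] res [ 0.1  0.3 -0.1 -0.5]
 free a: b,dt,a [-0.002  0.133  0.007] res [-0.1  0.   0.1 -0.1]
2 pred [431.  90. 471. 118.] obs (435.5, 76.5, 475, 109)
 a 0 b,dt,dl [0.027 0.076 0.171] res [-0.   0.2  0.  -0.3]
 a 0.005 b,dt,dl [0.018 0.054 0.127] res [-0.1  0.7  0.1 -1. ]
 a 0.01 b,dt,dl [0.008 0.031 0.077] res [-0.1  1.1  0.1 -1.7]
 free a: b,dt,a [-0.001  0.073  0.003] res [-1.   0.5  0.9 -0.5]
3 pred [530. 109. 576. 136.] obs (532.5, 103.5, 575, 132)
 a 0 b,dt,dl [0.04  0.01  0.216] res [-0.  0.  0. -0.]
 a 0.005 b,dt,dl [ 0.029 -0.011  0.179] res [-0.1  0.5  0.1 -0.8]
 a 0.01 b,dt,dl [ 0.018 -0.032  0.137] res [-0.2  1.   0.2 -1.5]
 free a: b,dt,a [-0.003 -0.003  0.007] res [-1.5  0.7  1.4 -0.8]
```

>>> apply_moves([
  [0.15,0,-0.2,0.844,0.537,0.1,-0.7],
  [0.15,0,-0.2,0.844,0.537,0.1,-0.7],
  [0.15,0,-0.2,0.844,0.537,0,-0.7],
  [0.15,0,-0.2,0.844,0.537,0,-0.7],
  [0.15,0,-0.2,0.844,0.537,0,-0.7],
  [0.15,0,-0.2,0.844,0.537,0,-0.7],
  [0,0,0,0.844,0.537,0,-0.7],
  [0,0,0,0.844,0.537,0,-0.7],
  [0,0,0,0.844,0.537,0,-0.7],
  [0,0,0,0,0,0,-0.7],
])

```text
t: 87.45
ee_pos: [0.506, 0.1266, 0.3637]
tool_rot: [-1.161, -2.104, -0.48]
ft_force: [0.6, -1.8, -0.1]
finger_gap: 0.0727
grip_force: 0.0
```

```bash
python3 st.py
python3 - <<'E'
from h import *
rack(1,.14,.0014)
M,w=look("wrist","w18.png"); np.save("w18P.npy",M)
s=sensors.sense()
for d,g in ((.09,.016),(.003,.014)): print(d,g,((seat[1]-tx*(.1069+d)+tz*g-s["ee_pos"])/.025).round(2))
hsv=cv2.cvtColor(cv2.imread("pics/w18.png"),cv2.COLOR_BGR2HSV); g=hsv[:,:,2]
for k,H in ((1,.14),(2,.165),(3,.19)): print(k,proj(M,seat[k]-tx*H).round(),proj(M,seat[k]-tx*H+tz*.0187).round())
m=((hsv[:,:,1]<70)&(g>150)).astype(np.uint8); n,l,st,c=cv2.connectedComponentsWithStats(m)
for i in range(1,n):
    if st[i,4]>150: print(st[i].tolist(),c[i].round(0))
E
```

```text
87.45 j [-0.04  0.51  0.08  1.53 -0.66  1.62  0.75] p [0.506  0.1266 0.3637] yaw 122.1 z [-0.383  0.6   -0.703] gap 0.073 F [ 0.6 -1.8 -0.1]
base rel seat: along -0.2451 lat 0.0167 norm 0.0838 tilt err deg 0.9 rotfix(units) [-0.06 -0.05 -0.01]
in 6mm norm [-1.94  4.3  -9.03]
2mm norm [-1.88  4.2  -9.14]
0.09 0.016 [-0.78  2.43 -6.31]
0.003 0.014 [-2.07  4.46 -8.83]
1 [339. 246.] [339. 229.]
2 [432. 255.] [434. 238.]
3 [539. 266.] [542. 248.]
[0, 0, 63, 72, 2909] [24. 29.]
[64, 173, 21, 19, 181] [ 75. 183.]
[303, 186, 71, 73, 3042] [338. 220.]
[383, 186, 95, 123, 4011] [423. 233.]
[449, 186, 109, 96, 4689] [504. 232.]
[372, 210, 33, 49, 235] [382. 229.]
[184, 253, 42, 56, 737] [204. 280.]
[0, 266, 61, 58, 2015] [ 25. 293.]
[305, 288, 98, 16, 619] [343. 297.]
[304, 306, 23, 12, 219] [315. 311.]
[341, 307, 76, 11, 648] [379. 312.]
[221, 328, 37, 43, 563] [238. 348.]
```

Run:
```python
from h import *
M=np.load("w18P.npy"); hsv=cv2.cvtColor(cv2.imread("pics/w18.png"),cv2.COLOR_BGR2HSV); t0=tx/np.linalg.norm(tx)
for k,H in ((1,.14),(2,.165),(3,.19)):
    for dt in (0,.07,.133):
        ax=R.from_rotvec(yr*dt).apply(t0); v=np.cross(ax,yr); q=[proj(M,seat[k]+t0*.004-ax*H+.019*(yr*np.cos(t)+v*np.sin(t))) for t in np.linspace(0,6.28,60)]; q=np.array(q); print(k,dt,"disc bbox",q.min(0).round(),q.max(0).round())
    c=proj(M,seat[k]-tx*(H-.004)+tz*.008).round().astype(int); u0,v0=c
    print("\n".join("%d "%v+" ".join("%3d"%hsv[v,u,2] if hsv[v,u,1]<70 else "  ." for u in range(u0-36,u0+37,6)) for v in range(v0-56,v0+34,4)))
```

```text
1 0 disc bbox [321. 228.] [357. 260.]
1 0.07 disc bbox [321. 219.] [357. 252.]
1 0.133 disc bbox [321. 210.] [357. 245.]
181  78  82  79  80  80  80  80  80  82  82  83  81  80
185  82  83  80  80  82 115 121  86  78  81  79  81  81
189  80  76  80  81 175 211 220 209  94  80  80  81  79
193  80  81  82 154 237 246 246 246 225  84  78  82  80
197  80  82 153 233 245 246 246 246 246 210  80  81  80
201  81   .   . 243 244 245 245 246 246 246   .   .   .
205  81   . 244 241 242 176 167 190 245 245   .   .   .
209  81   . 243 238 173 197 239 227 211 244 243   .   .
213  82 169 239 233 179 241 243 240 230 241 238   . 165
217  81 172 231 224 239 240 240 241 240 199 192   . 160
221  84 169 235 206 239 241 239 241 239 178  61 168 158
225 103 169 221 191 238 239 239 237 240 194 104 159 167
229 131 172 144 175 237 236 240 237 238 217 154 174   .
233 140 225 164 164 235 236 238 239 237 198 155 231   .
237  78 221 212 116 193 237 236 237 222 155 219 208   .
241  71   . 231 123 118 185 227 209 156 203 225   .   .
245   .   .   . 176 118 134   . 134 171 229   .   .   .
249   .   .   . 198 139 126
[... 2426 characters left out ...]
 184 100  79  79  80  82  78
245 115 130 147 159 168 187 210 213 104  83  81  80  80
249 112 118 138 152 177 233 235 231 230  85  78  78  81
253 110 112 125 142 234 231 232 233 230 186  79  78  78
257 119 111 115 171 233 232 230 235 230 227  81  81  76
261 154 112 108 214 230 234 231 230 233 228  79  79  79
265 147 128 111 226 229 232 234 230 233 225  80  82  80
269  81  79 101 220 229 229 231 230 229 166  79  79  79
273  76  82  80 167 230 229 230 232 227  79  80  78  79
277  81  79  78  82 220 230 227 229 116  80  77  77  77
281  88  77  78  77  85 157 168  92  78  81  80  78  76
285   .  79  78  78  80  78  81  80  79  80  79  78  81
289   .  78  81  82  77  80  79  79  78  78  80  79  76
```

>>> apply_moves([
  [-0.095,0.29,-0.8,0,0,0,-0.7],
  [-0.095,0.29,-0.8,0,0,0,-0.7],
  [-0.095,0.29,-0.8,0,0,0,-0.7],
  [-0.095,0.29,-0.8,0,0,0,-0.7],
  [-0.095,0.29,-0.8,0,0,0,-0.7],
  [-0.095,0.29,-0.8,0,0,0,-0.7],
  [-0.095,0.29,-0.8,0,0,0,-0.7],
  [-0.095,0.29,-0.8,0,0,0,-0.7],
  [0,0,0,0,0,0,-0.7],
  [0,0,0,0,0,0,-0.7],
])

```text
t: 88.33
ee_pos: [0.4866, 0.1874, 0.2065]
tool_rot: [-1.156, -2.115, -0.478]
ft_force: [0.3, 0.6, 2.1]
finger_gap: 0.0721
grip_force: 0.0
```

Run:
```python
from h import *
rack(1,.14,.0014); s=sensors.sense(); print(((seat[1]-tx*(.1069+.004)+tz*.014-s["ee_pos"])/.025).round(2))
```

```text
base rel seat: along -0.0904 lat 0.0007 norm 0.0155 tilt err deg 0.84 rotfix(units) [ 0.02 -0.02 -0.03]
in 6mm norm [-1.17  1.86 -2.74]
2mm norm [-1.11  1.77 -2.86]
[-1.27  2.03 -2.49]
```

>>> apply_moves([
  [-0.21,0.34,-0.415,0,0,0,-0.7],
  [-0.21,0.34,-0.415,0,0,0,-0.7],
  [-0.21,0.34,-0.415,0,0,0,-0.7],
  [-0.21,0.34,-0.415,0,0,0,-0.7],
  [-0.21,0.34,-0.415,0,0,0,-0.7],
  [-0.21,0.34,-0.415,0,0,0,-0.7],
  [0,0,0,0,0,0,1],
  [0,0,0,0,0,0,1],
  [0,0,0,0,0,0,1],
  [0,0,0,0,0,0,1],
], squeeze=25)

```text
t: 89.17
ee_pos: [0.4567, 0.2373, 0.1448]
tool_rot: [-1.159, -2.115, -0.481]
ft_force: [2.4, -4.8, 5.2]
finger_gap: 0.037
grip_force: 25.8
```

>>> apply_moves([
  [0,0,0,0,0,0,1],
  [0,0,0,0,0,0,1],
  [0,0,0,0,0,0,1],
  [0,0,0,0,0,0,1],
])

```text
t: 89.5
ee_pos: [0.4567, 0.2372, 0.1447]
tool_rot: [-1.159, -2.114, -0.481]
ft_force: [3.5, -6.3, 8.8]
finger_gap: 0.0374
grip_force: 26.1
```

```bash
python3 st.py; python3 -c "
from h import *
rack(1,.14,.0014)"
```

```text
89.5 j [-0.16  0.7  -0.02  1.84 -0.8   1.12  0.95] p [0.4567 0.2372 0.1447] yaw 122.6 z [-0.379  0.596 -0.708] gap 0.037 F [ 3.5 -6.3  8.8]
base rel seat: along -0.0056 lat -0.0011 norm 0.0128 tilt err deg 0.82 rotfix(units) [0.01 0.01 0.  ]
in 6mm norm [ 0.03 -0.13 -0.27]
2mm norm [ 0.09 -0.22 -0.38]
```

>>> apply_moves([
  [0.035,-0.05,-0.06,0,0,0,1],
  [0.035,-0.05,-0.06,0,0,0,1],
  [0.035,-0.05,-0.06,0,0,0,1],
  [0.035,-0.05,-0.06,0,0,0,1],
  [0.035,-0.05,-0.06,0,0,0,1],
  [0.035,-0.05,-0.06,0,0,0,1],
  [0,0,0,0,0,0,1],
  [0,0,0,0,0,0,1],
])

```text
t: 90.17
ee_pos: [0.4613, 0.2302, 0.1353]
tool_rot: [-1.158, -2.114, -0.48]
ft_force: [1.5, -3.2, 6.5]
finger_gap: 0.0372
grip_force: 26.2
```

```bash
python3 st.py
python3 - <<'E'
from h import *
rack(1,.14,.0014); s=sensors.sense(); f=s["ft_force"]; print("F along tx, yr, tz",(f@tx).round(1),(f@yr).round(1),(f@tz).round(1), s["ft_torque"].round(2))
E
```

```text
90.17 j [-0.15  0.72 -0.02  1.83 -0.79  1.12  0.96] p [0.4613 0.2302 0.1353] yaw 122.6 z [-0.38   0.596 -0.707] gap 0.037 F [ 1.5 -3.2  6.5]
base rel seat: along -0.0049 lat -0.0012 norm 0.0004 tilt err deg 0.82 rotfix(units) [ 0.   -0.01 -0.01]
in 6mm norm [-0.16  0.15  0.11]
2mm norm [-0.1   0.06 -0.01]
F along tx, yr, tz -7.1 0.5 2.1 [-0.03  0.03  0.11]
```

>>> apply_moves([
  [0.03,-0.05,-0.06,0,0,0,1],
  [0.03,-0.05,-0.06,0,0,0,1],
  [0,0,0,0,0,0,1],
  [0,0,0,0,0,0,1],
])

```text
t: 90.5
ee_pos: [0.4626, 0.228, 0.132]
tool_rot: [-1.158, -2.114, -0.48]
ft_force: [2.2, -3.0, 4.9]
finger_gap: 0.0372
grip_force: 25.9
```

Run:
```python
from h import *
rack(1,.14,.0014); s=sensors.sense(); f=s["ft_force"]; print("F along tx, yr, tz",(f@tx).round(1),(f@yr).round(1),(f@tz).round(1), s["ft_torque"].round(2))
```

```text
base rel seat: along -0.0043 lat -0.0010 norm -0.0038 tilt err deg 0.82 rotfix(units) [ 0.01 -0.01 -0.01]
in 6mm norm [-0.21  0.24  0.24]
2mm norm [-0.15  0.15  0.13]
F along tx, yr, tz -6.1 -0.3 0.8 [-0.06 -0.25 -0.12]
```

>>> apply_moves([
  [0,0,0,0,0,0,0.4],
  [0,0,0,0,0,0,0.2],
  [0,0,0,0,0,0,0],
  [0,0,0,0,0,0,-0.2],
  [0,0,0,0,0,0,-0.4],
  [0,0,0,0,0,0,-0.5],
  [0,0,0,0,0,0,-0.5],
  [0,0,0,0,0,0,-0.5],
  [0,0,0,0,0,0,-0.5],
])

```text
t: 91.25
ee_pos: [0.4622, 0.2282, 0.1317]
tool_rot: [-1.157, -2.113, -0.479]
ft_force: [1.2, 0.3, 0.5]
finger_gap: 0.0644
grip_force: 0.0
```

>>> apply_moves([
  [0.38,-0.6,0.7,0,0,0,-0.5],
  [0.38,-0.6,0.7,0,0,0,-0.5],
  [0.38,-0.6,0.7,0,0,0,-0.5],
  [0.38,-0.6,0.7,0,0,0,-0.5],
  [0.38,-0.6,0.7,0,0,0,-0.5],
  [0.38,-0.6,0.7,0,0,0,-0.5],
  [0,0,0.8,0,0,0,-0.5],
  [0,0,0.8,0,0,0,-0.5],
  [0,0,0,0,0,0,-0.5],
])

```text
t: 92.0
ee_pos: [0.5203, 0.1379, 0.28]
tool_rot: [-1.158, -2.117, -0.483]
ft_force: [0.8, -0.4, 0.4]
finger_gap: 0.0641
grip_force: 0.0
```

```bash
python3 st.py
cat > chk.py <<'E'
from h import *
M,_=look("wrist","w19.png"); hsv=cv2.cvtColor(cv2.imread("pics/w19.png"),cv2.COLOR_BGR2HSV); t0=tx/np.linalg.norm(tx)
for k,H in ((1,.14),(2,.165)):
    for dt in (0,.07,.14):
        ax=R.from_rotvec(yr*dt).apply(t0); v=np.cross(ax,yr); q=np.array([proj(M,seat[k]+t0*.004-ax*H+.019*(yr*np.cos(t)+v*np.sin(t))) for t in np.linspace(0,6.28,60)]); print(k,dt,"disc bbox",q.min(0).round(),q.max(0).round())
    u0,v0=proj(M,seat[k]-tx*(H-.004)+tz*.008).round().astype(int)
    print("\n".join("%d "%v+" ".join("%3d"%hsv[v,u,2] if hsv[v,u,1]<70 else "  ." for u in range(u0-36,u0+37,6)) for v in range(v0-44,v0+34,4)))
E
python3 chk.py
```

```text
92.0 j [-0.05  0.61  0.07  1.59 -0.67  1.48  0.84] p [0.5203 0.1379 0.28  ] yaw 122.8 z [-0.378  0.596 -0.708] gap 0.064 F [ 0.8 -0.4  0.4]
1 0 disc bbox [299. 187.] [342. 229.]
1 0.07 disc bbox [299. 176.] [343. 219.]
1 0.14 disc bbox [299. 164.] [343. 208.]
156  72  73  76  81 200 217 220 221 218 183  76  76  79
160  76  77  79 164 219 244 246 246 241 216 101  75  74
164  75  78 123 208 245 246 246 246 246 245 199  77  75
168  76   . 117 243 244 246 246 246 246 246 240  78  80
172  78   . 240 241 244 245 245 245 246 245 244   .   .
176  77   . 241 239 242 191 174 176 229 244 243 244   .
180  77 166 232 235 188 166 175 174 168 239 241 241   .
184  99 167 225 230 153 200 233 232 176 175 237 240 155
188 143 166 217 217 207 227 232 224 230 160 231 235 148
192 160 161 209 184 231 227 228 231 227 220  81  65 147
196 212 161 205 194 230 229 227 231 226 227  53  42 150
200 221 177 227 215 225 229 227 225 231 225  95  70 218
204 132 224 182 220 223 227 230 226 229 226 170 190 222
208  78 215 219 213 224 225 228 225 223 230 179 223   .
212   .   . 223 169 226 223 227 229 225 226 222   .   .

[... 819 characters left out ...]
 228 231 228 229 149 136 132
197 204 106 115 214 231 232 228 229 230 228 195 187 134
201 182 106 108 224 226 229 227 227 231 226 217 222 138
205 156 128 105 228 226 229 231 228 230 228 218 208 138
209 156 152 104 228 225 227 230 226 227 229 204 111 141
213 155 151 129 225 226 225 227 227 226 231   .   . 122
217 151 157 152 198 226 224 226 230 225 227   .   .   .
221 130   . 161 157 224 224 225 228 224   .   .   .   .
225 140   .   . 122 201 223 224 226   .   .   .   .   .
229   .   .   . 146   .   .   .   .   .   .   .   .   .
233   .   .   .   .   .   .   .   .   .   .   .   .   .
237   .   .   .   .   .   .   .   .   .   .   .   .   .
241   .   .   .   .   .   .   .   .   .   .   .   .   .
```

>>> apply_moves([
  [0,0,0.3,0,0,0,-0.5],
  [0,0,0,0,0,0,-0.5],
  [0,0,0,0,0,0,-0.5],
  [0,0,0,0,0,0,-0.5],
  [0,0,0,0,0,0,-0.5],
  [0,0,0,0,0,0,-0.5],
  [0,0,0,0,0,0,-0.5],
  [0,0,0,0,0,0,-0.5],
  [0,0,0,0,0,0,-0.5],
  [0,0,0,0,0,0,-0.5],
])

```text
t: 92.88
ee_pos: [0.5192, 0.1382, 0.2843]
tool_rot: [-1.157, -2.113, -0.48]
ft_force: [0.4, 0.1, 0.4]
finger_gap: 0.0643
grip_force: 0.0
```

```bash
python3 chk.py | head -21; python3 -c "
from h import *
look('top','top11.png'); look('scene','s11.png')"; python3 diff.py top0.png top11.png | tail -2; python3 -c "
from rig import arm; print(arm.job_done())"
```

```text
1 0 disc bbox [301. 191.] [344. 232.]
1 0.07 disc bbox [301. 180.] [344. 222.]
1 0.14 disc bbox [301. 168.] [344. 211.]
159  76  76  79  77 193 216 219 220 219 189  76  77  74
163  77  77  78 151 210 242 246 246 240 216 113  78  76
167  75  75  90 196 245 246 246 246 246 245 201  77  77
171  76   .   . 243 244 245 246 246 246 246 241  87  83
175  75   .   . 241 244 245 245 246 246 245 244   .   .
179  77   . 244 239 242 218 175 178 233 244 243 245   .
183  76 163 234 234 217 163 174 175 167 240 242 241 189
187  89 163 226 231 149 178 222 225 174 173 238 240 153
191 130 161 219 222 179 228 232 220 230 159 231 233 148
195 153 160 213 203 230 227 227 231 226 217  88  64 146
199 218 162 214 183 229 230 227 231 227 228  60  39 149
203 221 191 220 195 226 229 225 226 229 227 111  60 216
207 109 223 171 209 224 228 230 226 229 227 170 186 222
211  72 206 223 194 226 225 227 226 225 229 182 223   .
215  70   . 221 156 226 224 227 228 225 227 221   .   .
219  64   .   . 146 221 224 224 226 226 218 218   .   .
223   .   .   .   . 153 223 223 224 222 223   .   .   .
227   .   .   .   . 145 142 183 162 142   .   .   .   .
mug 3.9
jar 16.9
the job is handed in; nothing more can be done
None
```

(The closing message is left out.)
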